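# Pin and bolt the bamboo tray to the hamper lid

## Robot

A 7-joint arm with a two-finger parallel gripper is mounted at the origin on the work surface. World frame = base frame: x ahead of the robot, y to its left, z up, the work surface at z = 0. Lengths are in m, angles in rad, forces in N, time in s.
With the tool pointing down it reaches from about 0.425 to 0.825 m from the base axis. Payload 3.6 kg.
Tool frame: the origin (TCP) lies where the fingers leave the gripper's body, on its centre line; the fingertips stand 73 mm ahead of it and the grasp point (between the pads) lies 54 mm ahead of it (grasp_offset is the distance from the TCP to the grasp point, in m); z points along the fingers, y is the direction in which the jaws open and shut (so a half turn about z gives the same grasp; the last joint's range is limited). The gripper opens to 85 mm and grips with 20 to 120 N. Pads are 22 mm wide; open, the fingers measure 114 mm over their backs; the gripper's body (76 mm by 85 mm) begins 54 mm behind the grasp point. The pads swing forward as they close: fully open they stand 13 mm farther back than shut.
Start: joints at [1.173, 0.615, -0.013, 1.423, 0.008, 1.103, -0.04], TCP at [0.236, -0.606, 0.304] pointing down, gripper open.
Joint ranges: [-3.12, 3.12], [-0.3, 2.06], [-1.34, 1.32], [0.26, 2.42], [-1.36, 4.5], [0.01, 1.98], [-2.84, 2.84]. Speed limits (rad/s): [2.79, 2.79, 3.14, 3.14, 3.14, 3.14, 3.14].

## Interface

Orientations are given as a rotation vector (axis times angle).
In Python, from cell import * gives the robot as it stands. The module is installed in compiled form; this text tells all that it offers.
- The arm moves only by the tool step_arm, never from a script. Its arguments are lists of equal length, an entry for each row: "gripper": the gripper's target within -1 to 1 (fully open at 1, half-way at 0, shut at -1); "travel": the shift along the world's x, y, z in mm, a list of three; "yaw": the turn about the world's z in degrees. In form: {"gripper": [gripper, ...], "travel": [[x, y, z], ...], "yaw": [yaw, ...]}. A call has 1 to 5 rows; each row shifts and turns the commanded pose from where the row before left it; what a row does not reach is not made up. A row lasts 1/12 s, in which the tool goes at most 41.7 mm and 7.16 degrees, less where a joint would pass 70% of its speed; a pose out of reach is approached as far as the arm can. A call with a gripper value outside its range is refused whole. The fingers move at their own pace and stop on an object; the grip force is fixed at half the most. Time passes only in rows, so rows that do not move let the fingers close. It gives the time, the measured TCP pose, the force and the opening at its end, in the units of the state.
- read_state(): the state, without advancing time (a new reading comes with each control period).
- camera(name): name is "side" or "top"; returns (picture, depth): 400x640x3 uint8, red, green, blue; 400x640 float32, m along the optical axis (not along the pixel's ray), 0 where there is no reading.
- camera_model(name): a dict with "camera_matrix" (3x3 intrinsics, pixels), "k1" (the pictures are not rectified: a ray, as slopes to the right and down, at radius r is drawn at 1 + k1 r^2 times it, then the intrinsics apply), "R" (3x3) and "t" (3): a world point X has camera coordinates R X + t. Camera axes: x right, y down, z forward; pixel columns grow to the right and rows downward; lengths in m; the calibration is good to about 2 mm. A picture is of the moment at which its call begins. camera_model takes no time and is no camera call.
- finish_job(): hands the job in, once; it reports no verdict.
The state is a dict: "time": time; "q": joint angles; "joint_vel": joint speeds; "joint_torque": joint torques, N m; "tcp_pos": TCP position; "eef_rot": TCP orientation; "force": force on the tool from outside, world axes, zero at the start; "torque": the same for the moment, N m; "opening": finger opening in m.
Only numpy, scipy, OpenCV 4.12 (cv2) and the standard library are available. Lean on these libraries where they do the work, as an engineer would, in place of code of your own. Each camera call takes 0.05 s, during which the arm holds its last target.

## Task

Fasten the bamboo tray to the hamper lid. First feel for the shifted socket strip below with the brass drift pin, down through the orange-ringed tray hole, draw the strip into line and push the pin fully home; then fit the black bolt fully home in the black-ringed hole. Work gently, never forcing the pin or bolt against what is underneath, leave both standing upright with their flanges flush on the tray, and do not shove the tray or the toiletries about.

Things in the scene. Friction and masses are not known exactly. Their poses are not given: they have to be found in the camera images.
- hamper: Low rattan-look plastic hamper, lid shut, fixed in place, 280 x 340 mm, lid 292 x 352 mm, lid top 150 mm above the tiles. Origin at the centre of its underside, z up, x towards its back, y along the line of the two holes. Two 40 mm square openings in the lid lie below the tray holes, over a floating socket strip. Pin and bolt may press on hamper or strip with about 25 N at most: probe slowly.
- socket_orange (a point): Fixed point of the hamper straight below the orange-ringed tray hole, 20 mm below the tray top, at the top face of the hidden white socket strip (12 mm thick, two 12 mm square through holes 100 mm apart along y; empty below). At the start the strip's hole lies 3.5 to 5.5 mm from here towards +x and within 9 mm either way in y (hamper axes): not measured, feel for it.
- socket_black (a point): The like point below the black-ringed hole; the strip's second hole is off by the same amount. The strip slides level up to 10 mm each way in x and y against about 3 N of friction, never turns or tips, and stays where it is left: draw it until its holes lie under the tray holes.
- tray: Round slatted bamboo tray, 260 mm across, 10 mm thick at the holes, rim 9 mm higher, 0.7 kg, loose on the hamper lid, its top face 160 mm above the tiles. Origin at the centre of its underside, x and y along the hamper's.
- hole_orange (a point): Centre of the orange-ringed through hole (30 mm diameter) in the tray, at the level of its top face, 50 mm from the tray's centre towards +y; z up, x and y along the hamper's. For the drift pin.
- hole_black (a point): Centre of the black-ringed through hole (30 mm diameter) in the tray, at the level of its top face, 50 mm from the tray's centre towards -y, same axes. For the bolt.
- pin: Brass drift pin, 0.12 kg, origin at the nose tip, z up its axis. Upwards from the tip: blunt nose 9 mm in diameter, 12 mm long; taper from 9 to 10 mm over 12 mm; shank of 10 mm for 18 mm; cone from 10 to 29 mm over 12 mm; collar of 29 mm for 6 mm; flange of 38 mm, 5 mm thick, underside 60 mm above the tip; grip.
- pin_grip (a point): Centre of the drift pin's orange square grip (22 x 22 mm, 40 mm tall), 85 mm above the nose tip, x and y normal to the grip's faces. The pin starts upright in either slot of the white stand, flange on the stand's top. Fully home when the flange lies on the tray, this point 25 mm above the tray's top face.
- bolt: Dark bolt, 0.10 kg, origin at its tip, z up its axis. Upwards from the tip: taper from 6 to 10 mm in diameter over 8 mm; shank of 10 mm for 18 mm; cone from 10 to 29 mm over 12 mm; collar of 29 mm for 6 mm; flange of 38 mm, 5 mm thick, underside 44 mm above the tip; grip.
- bolt_grip (a point): Centre of the bolt's black square grip (22 x 22 mm, 40 mm tall), 69 mm above the tip, x and y normal to the grip's faces. It starts upright in the other slot of the stand. Fully home when its flange lies on the tray, this point 25 mm above the tray's top face.
- stand: White ceramic stand, fixed, 170 x 80 x 70 mm, origin at the centre of its underside. Two round slots of 32 mm diameter, 66 mm deep, at 40 mm either way from its centre along its x.
- dish: Bystander: white ceramic dish, 68 mm across, 22 mm high, on the tray towards the back; origin at its underside.
- nailbox: Bystander: beige plastic nail box 40 x 62 x 22 mm, on the tray towards the front; origin at its underside.
- brush: Bystander: wooden pumice brush 130 x 45 x 36 mm on the tiles; origin at its underside.
- jar: Bystander: lidded glass jar, 70 mm across, 85 mm high; origin at its underside.
- cup: Bystander: blue ceramic cup, 72 mm across, 95 mm high; origin at its underside.
- lotion: Bystander: green bottle, 56 mm across, 130 mm high; origin at its underside.
There are look-alikes about, which are no part of the job. Leave any blue look-alike of the pin alone.

How it is judged:
By the outcome, as a careful person would: the job done as asked, in the order asked, and still so for the second after the job is handed in, with the robot touching nothing.
It also fails if it takes over 72 s, if anything falls off the work surface, if the arm or the gripper's body presses on something with over 40 N, if the wrist force passes 120 N, or if a joint passes its speed limit or range.

## Working session

There is one attempt and no reset: what is moved stays moved. The work goes in short steps, Python scripts to look and compute and a tool call to move; the robot and the scene stay as the last step left them, time stands still between calls to the robot, and variables do not carry over. Pictures are saved under pics/ and viewed, and the job is handed in when it is done.

Besides the shell and the picture viewer there is one more tool, called as name([rows], argument=value, ...), one row to a line, values as JSON. step_arm: Moves the arm, as the interface text tells. Its arguments: {"type":"object","properties":{"gripper":{"type":"array"},"travel":{"type":"array"},"yaw":{"type":"array"}},"required":["gripper","travel","yaw"]}

```bash
mkdir -p pics
cat > h.py <<'E'
from cell import *
import numpy as np, cv2
def snap(n):
    p,d=camera(n); np.savez(f'{n}.npz',p=p,d=d); return p,d
def load(n):
    z=np.load(f'{n}.npz'); return z['p'],z['d']
def ray(n,u,v):
    m=camera_model(n);K=np.array(m['camera_matrix']);k1=m['k1'];R=np.array(m['R']);t=np.array(m['t'])
    d=cv2.undistortPoints(np.array([[[u,v]]],float),K,np.array([k1,0,0,0.]))[0,0]
    return -R.T@t, R.T@np.array([d[0],d[1],1.])
def onz(n,u,v,z):
    o,d=ray(n,u,v); return o+d*(z-o[2])/d[2]
def pt(n,u,v,dep):
    o,d=ray(n,u,v); return o+d*dep
def proj(n,X):
    m=camera_model(n);R=np.array(m['R']);t=np.array(m['t']);c=R@np.array(X)+t
    a=c[:2]/c[2];a=a*(1+m['k1']*(a@a));K=np.array(m['camera_matrix']);return K[:2,:2]@a+K[:2,2]
def save(n,img): cv2.imwrite(f'pics/{n}.png',img[...,::-1])
E
python3 - <<'E'
from h import *
for n in('top','side'):
    p,d=snap(n); save(n+'0',p); m=camera_model(n); print(n,m)
print(read_state())
E
```

```text
top {'camera_matrix': array([[379.52242479,   0.        , 325.25059408],
       [  0.        , 379.52242479, 198.71497304],
       [  0.        ,   0.        ,   1.        ]]), 'k1': -0.0651590917542141, 'R': array([[ 0.01318401, -0.99983897, -0.01217462],
       [-0.9928784 , -0.01164856, -0.11856137],
       [ 0.11840046,  0.01365103, -0.99287209]]), 't': array([-0.01734715,  0.55616689,  1.19305836])}
side {'camera_matrix': array([[392.66794384,   0.        , 326.43822078],
       [  0.        , 392.66794384, 203.90552911],
       [  0.        ,   0.        ,   1.        ]]), 'k1': -0.03336015455920499, 'R': array([[ 0.9938705 , -0.11040296, -0.00571025],
       [-0.07182479, -0.60559078, -0.79252824],
       [ 0.08403939,  0.78808058, -0.60980848]]), 't': array([-0.54638589,  0.12812516,  1.28514828])}
{'time': 0.1, 'q': array([ 1.17249537,  0.61583856, -0.01261952,  1.42474834,  0.00810548,
        1.10339306, -0.04039354]), 'joint_vel': array([ 0.00029529, -0.00294738,  0.00082648, -0.00497145, -0.00089913,
        0.00118794,  0.00029405]), 'joint_torque': array([ 2.20022404e-03, -4.70379961e+01,  2.60487702e-01, -1.71570897e+01,
        1.00623193e-02,  5.85990332e-03,  3.78490498e-06]), 'tcp_pos': array([ 0.23596568, -0.60509966,  0.30284014]), 'eef_rot': array([-3.08519016e+00, -5.80360807e-01,  7.28205669e-04]), 'force': array([ 0.33186416, -0.17294809, -0.0599732 ]), 'torque': array([ 0.00256307, -0.02846608,  0.06405572]), 'opening': 0.08570374029087342}
```

View pics/top0.png

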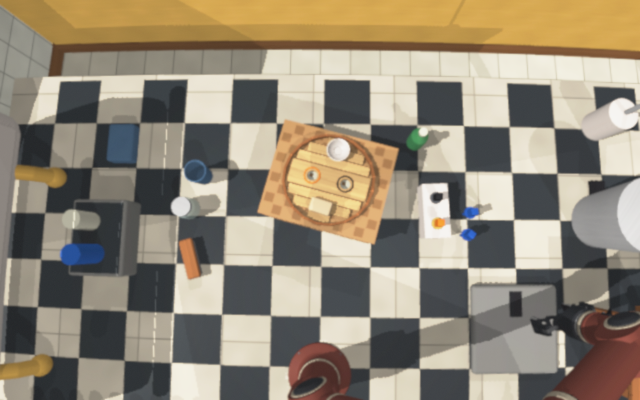

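View pics/side0.png

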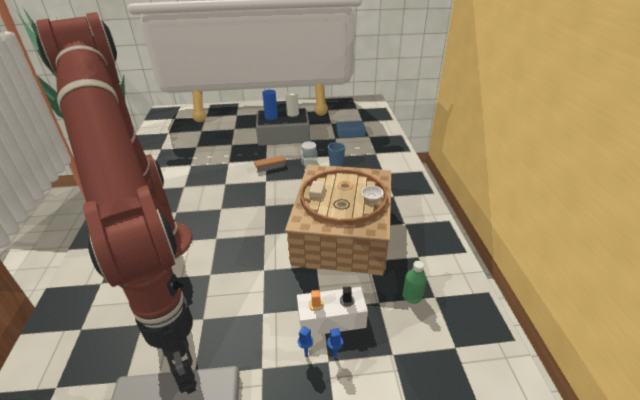

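Top view: the orange grip is at (439,223) and the black grip at (437,197), both in the white stand. Blue look-alikes are at (470,212) and (468,235). The tray's orange ring is at (312,175) and its black ring at (345,184). I'll enlarge to confirm.

Run:
```python
from h import *
p,d=load('top')
a=cv2.resize(p[110:250,250:410],None,fx=4,fy=4,interpolation=cv2.INTER_CUBIC); save('t_tray',a)
a=cv2.resize(p[175:250,410:490],None,fx=7,fy=7,interpolation=cv2.INTER_CUBIC); 
q,e=load('side')
b=cv2.resize(q[280:360,290:380],None,fx=6,fy=6,interpolation=cv2.INTER_CUBIC); save('t_stand',a);save('s_stand',b)
b=cv2.resize(q[160:280,280:400],None,fx=5,fy=5,interpolation=cv2.INTER_CUBIC); save('s_tray',b)
for n,(u,v) in dict(org=(439,223),blk=(437,197),ho=(316,173),std=(430,215)).items(): print(n,d[v,u],pt('top',u,v,d[v,u]))
for n,(u,v) in dict(org=(316,298),blk=(347,293),tr=(345,195)).items(): print(n,e[v,u],pt('side',u,v,e[v,u]))
```

```text
org 1.1296681 [ 0.4772027 -0.3532157  0.1158956]
blk 1.1422858 [ 0.55603758 -0.3497206   0.11263646]
ho 1.1248919 [0.61970337 0.01651508 0.14278284]
std 1.1760211 [ 0.50435752 -0.33789806  0.07265867]
org 0.9627908 [ 0.48305905 -0.37393346  0.11194298]
blk 0.97323436 [ 0.56087945 -0.36815229  0.11301289]
tr 1.2109399 [ 0.60487231 -0.03090049  0.16511646]
```

View pics/t_tray.png

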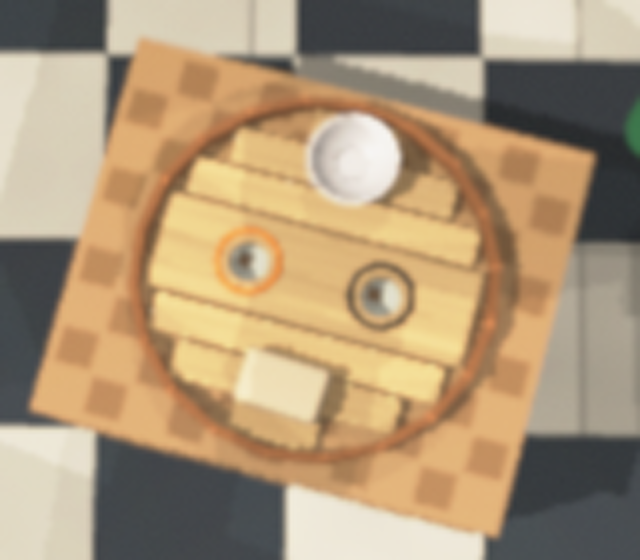

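View pics/t_stand.png

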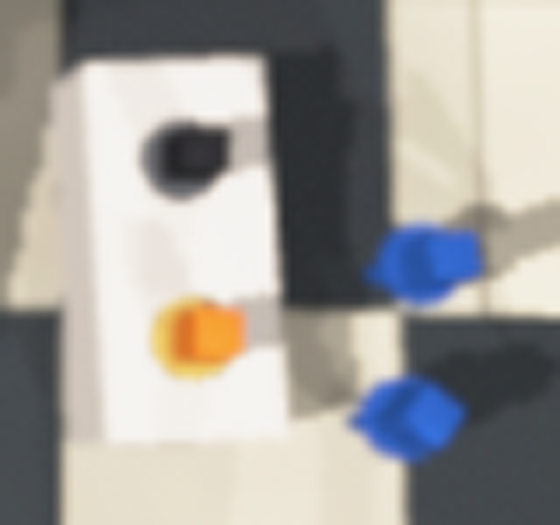

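View pics/s_stand.png

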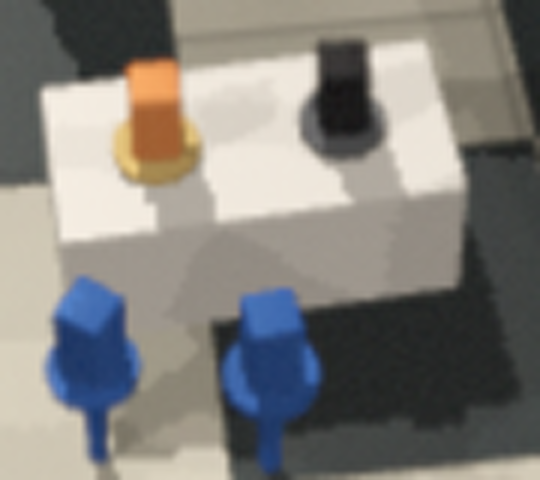

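View pics/s_tray.png

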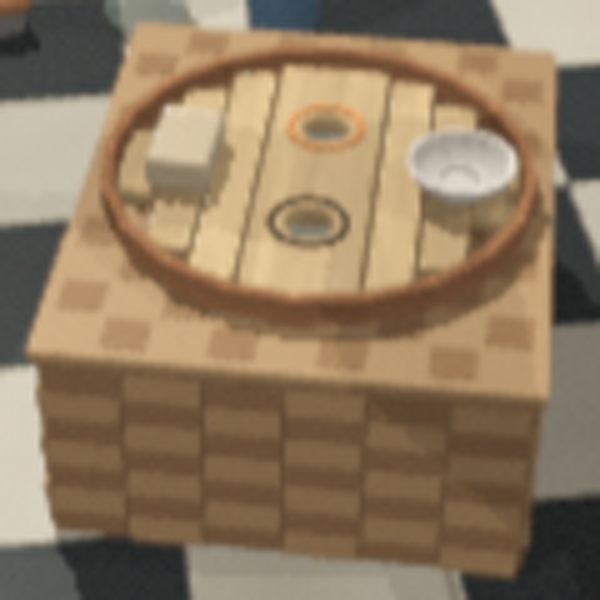

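Confirmed: the pin is the orange square grip with the brass flange in the stand. The two blue ones stand on their own by the stand's right edge, so I'll leave them alone. Next I'll measure.

```bash
cat > meas.py <<'E'
from h import *
def comp(mask,box):
    m=np.zeros_like(mask);u0,v0,u1,v1=box;m[v0:v1,u0:u1]=mask[v0:v1,u0:u1]
    n,l,s,c=cv2.connectedComponentsWithStats(m.astype(np.uint8),connectivity=8)
    i=1+np.argmax(s[1:,4]);return (l==i),s[i],c[i]
def ring(n,p,box,kind):
    hsv=cv2.cvtColor(p,cv2.COLOR_RGB2HSV)
    if kind=='o': m=(hsv[...,0]>=8)&(hsv[...,0]<=16)&(hsv[...,1]>150)&(hsv[...,2]>150)
    else: m=hsv[...,2]<110
    mm,s,c=comp(m,box)
    pts=np.argwhere(mm)[:,::-1].astype(np.float32)
    hull=cv2.convexHull(pts); e=cv2.fitEllipse(hull) if len(hull)>=5 else None
    return s,e
E
python3 - <<'E'
from meas import *
for n,bo,bb in (('top',(300,160,324,188),(334,172,358,196)),('side',(334,178,356,192),(330,196,354,212))):
    p,d=load(n)
    hsv=cv2.cvtColor(p,cv2.COLOR_RGB2HSV)
    for k,b in(('o',bo),('k',bb)):
        s,e=ring(n,p,b,k); print(n,k,s,e, onz(n,*e[0],0.16))
p,d=load('top');hsv=cv2.cvtColor(p,cv2.COLOR_RGB2HSV)
print('top grip o', comp((hsv[...,0]<16)&(hsv[...,1]>200)&(hsv[...,2]>200),(425,210,455,235))[1:])
# stand corners and lid corners
m=(p.min(2)>205); mm,s,c=comp(m,(410,178,462,245)); print(s,c)
m=mm.astype(np.uint8);m=cv2.morphologyEx(m,cv2.MORPH_CLOSE,np.ones((9,9)))
cn=max(cv2.findContours(m,0,1)[0],key=cv2.contourArea); r=cv2.minAreaRect(cn);print(r);
for q in cv2.boxPoints(r): print(q,onz('top',*q,0.07))
E
```

```text
top o [311 167  10  17  34] ((311.6010437011719, 174.91995239257812), (15.996397018432617, 16.952014923095703), 74.21910095214844) [0.61063537 0.02858302 0.16      ]Traceback (most recent call last):
  File "<stdin>", line 6, in <module>
TypeError: 'NoneType' object is not subscriptable
```

Run:
```python
from h import *
P={}
for n,o,k in(('top',(311.9,174.9),(344.9,183.4)),('side',(345.0,185.0),(341.2,203.8))):
    for w,q in(('o',o),('k',k)):
        P[n,w]=onz(n,*q,0.16); print(n,w,P[n,w])
    v=P[n,'o']-P[n,'k']; print(np.linalg.norm(v),np.degrees(np.arctan2(v[1],v[0])))
# lid corners from top crop (z=.15)
L=[(142,37),(595,155),(498,537),(32,410)]
W=[onz('top',250+(a+.5)/4-.5,110+(b+.5)/4-.5,.15)[:2] for a,b in L]
for a,b in zip(W,W[1:]+W[:1]): v=b-a;print(a,np.linalg.norm(v),np.degrees(np.arctan2(v[1],v[0])))
print('ctr',np.mean(W,0))
L=[(132,22),(556,52),(548,398),(28,352)]
W=[onz('side',280+(a+.5)/5-.5,160+(b+.5)/5-.5,.15)[:2] for a,b in L]
for a,b in zip(W,W[1:]+W[:1]): v=b-a;print(a,np.linalg.norm(v),np.degrees(np.arctan2(v[1],v[0])))
print('ctr',np.mean(W,0))
# stand top corners
for n,s,o,L in(('top',7,(410,175),[(85,60),(265,55),(287,440),(105,440)]),('side',6,(290,280),[(42,88),(425,42),(465,188),(60,242)])):
    W=[onz(n,o[0]+(a+.5)/s-.5,o[1]+(b+.5)/s-.5,.07)[:2] for a,b in L]
    for a,b in zip(W,W[1:]+W[:1]): v=b-a;print(n,'stand',a,np.linalg.norm(v),np.degrees(np.arctan2(v[1],v[0])))
    print('ctr',np.mean(W,0))
f=lambda n,s,o,a,b,z:onz(n,o[0]+(a+.5)/s-.5,o[1]+(b+.5)/s-.5,z)
print('pin flange top',f('top',7,(410,175),194,338,.075),'bolt',f('top',7,(410,175),183,160,.075))
print('pin griptop',f('top',7,(410,175),219,336,.115),'bolt',f('top',7,(410,175),205,155,.115))
print('pin flange side',f('side',6,(290,280),157,148,.074),'bolt',f('side',6,(290,280),342,122,.074))
print('pin griptop side',f('side',6,(290,280),153,81,.115),'bolt',f('side',6,(290,280),342,60,.115))
print('blue tops',f('side',6,(290,280),88,308,.12),f('side',6,(290,280),270,315,.12))
p,e=load('side')
for u,v in((304,331),(335,332),(306,345),(336,344)): print(pt('side',u,v,e[v,u]))
```

```text
top o [0.61070376 0.02771131 0.16      ]
top k [ 0.58668632 -0.06867984  0.16      ]
0.09933827261409352 76.00871959022876
side o [0.61404272 0.02975176 0.16      ]
side k [ 0.5880221  -0.06703482  0.16      ]
0.10022331791853648 74.95210393186755
[0.78300646 0.11196267] 0.35032744854248965 -104.46052412431155
[ 0.69552518 -0.22726637] 0.29168950930940324 165.5588831749104
[ 0.41305176 -0.15452341] 0.35058309983957037 75.5334965061151
[0.50063231 0.18494405] 0.29165294800969965 -14.491337205347188
ctr [ 0.59805393 -0.02122077]
[0.49903257 0.18845972] 0.29656654763038987 -14.392367533119803
[0.78629176 0.11474488] 0.3529537478117673 -104.44970674398893
[ 0.69821918 -0.2270439 ] 0.2907449854110126 165.7663579662957
[ 0.41639973 -0.15555652] 0.3538012948220878 76.49341007610242
ctr [ 0.59998581 -0.01984896]
top stand [ 0.60491355 -0.31428916] 0.08185701424447303 -87.66752542512359
top stand [ 0.60824498 -0.39607835] 0.1729509278288487 -178.09778005375927
top stand [ 0.43538936 -0.40181927] 0.08134489418539123 90.51401123054637
top stand [ 0.43465961 -0.32047765] 0.17036637835015578 2.08
[... 295 characters left out ...]
 -0.4028287 ] 0.08086439329219403 92.28126655228252
ctr [ 0.52244958 -0.35900545]
pin flange top [ 0.47997285 -0.35961649  0.075     ] bolt [ 0.55943133 -0.35631078  0.075     ]
pin griptop [ 0.47859601 -0.35911375  0.115     ] bolt [ 0.55667385 -0.35472624  0.115     ]
pin flange side [ 0.48255392 -0.36306941  0.074     ] bolt [ 0.56233203 -0.35849228  0.074     ]
pin griptop side [ 0.48202    -0.36091654  0.115     ] bolt [ 0.56118233 -0.35892814  0.115     ]
blue tops [ 0.4480686 -0.4699532  0.12     ] [ 0.51540239 -0.48072438  0.12      ]
[ 0.4475562  -0.46034163  0.10583554]
[ 0.51779948 -0.47031821  0.10475695]
[ 0.44982981 -0.47272913  0.06825832]
[ 0.51899994 -0.48112728  0.07309217]
```

Run:
```python
from h import *
q,e=load('side'); p,d=load('top')
a=cv2.resize(q[285:315,304:360],None,fx=14,fy=14,interpolation=cv2.INTER_CUBIC)
b=cv2.resize(p[185:232,425:450],None,fx=12,fy=12,interpolation=cv2.INTER_CUBIC)
save('gs',a);save('gt',b)
```

```text
(no output)
```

View pics/gs.png

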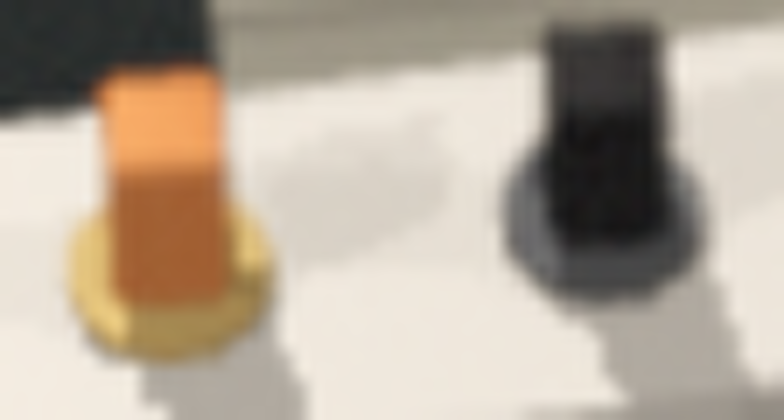

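step_arm([
  [20,20,0],
  [28,28,0],
  [28,28,0],
  [28,28,0],
  [28,28,0],
], gripper=[1,1,1,1,1], yaw=[-4,-4,-4,-4,-3])

```text
time: 0.52
tcp_pos: [0.369, -0.4719, 0.3034]
eef_rot: [-3.14, -0.057, 0.001]
force: [0.7, -0.0, -0.4]
opening: 0.0856
```

Run:
```python
from h import *
g=lambda a,b:onz('side',304+(a+.5)/14-.5,285+(b+.5)/14-.5,.115)[:2]
for A,B in(((112,171),(225,162)),((105,77),(213,66)),((553,110),(660,103)),((112,171),(105,77)),((225,162),(213,66))):
    v=g(*B)-g(*A);print(np.linalg.norm(v),np.degrees(np.arctan2(v[1],v[0])))
```

```text
0.01988224270532819 -0.8315586325206454
0.019380373159144426 0.8751819522956208
0.019086356460757726 -1.9199394326914412
0.02118712857709101 88.73874847516196
0.021766594157347146 90.09392515768607
```

step_arm([
  [28,28,0],
  [28,28,0],
  [28,28,0],
  [20,20,0],
  [8,8,-20],
], gripper=[1,1,1,1,1], yaw=[0,0,0,0,0])

```text
time: 0.93
tcp_pos: [0.4865, -0.3569, 0.2869]
eef_rot: [3.14, 0.077, 0.015]
force: [0.4, 0.7, 1.1]
opening: 0.0856
```

step_arm([
  [0,0,-35],
  [0,0,-25],
  [0,0,0],
], gripper=[1,1,1], yaw=[-2,0,0])

```text
time: 1.18
tcp_pos: [0.4777, -0.3589, 0.2181]
eef_rot: [-3.134, -0.01, 0.017]
force: [-0.9, 0.7, 0.6]
opening: 0.0853
```

step_arm([
  [0,0,0],
  [0,0,0],
], gripper=[1,1], yaw=[0,0])

```text
time: 1.35
tcp_pos: [0.4806, -0.3624, 0.2252]
eef_rot: [3.14, 0.007, 0.003]
force: [0.9, -0.0, 0.7]
opening: 0.0855
```

Run:
```python
from h import *
p,d=snap('top');q,e=snap('side');s=read_state();print(s['tcp_pos'],s['eef_rot'],s['force'])
a=cv2.resize(p[175:250,410:490],None,fx=5,fy=5,interpolation=cv2.INTER_CUBIC)
b=cv2.resize(q[240:345,280:380],None,fx=5,fy=5,interpolation=cv2.INTER_CUBIC)
save('v1',b);save('v1t',a)
```

```text
[ 0.48084004 -0.36260616  0.22599976] [3.13912986 0.00732438 0.00533948] [-0.10625098 -0.58586653  0.15170695]
```

View pics/v1.png

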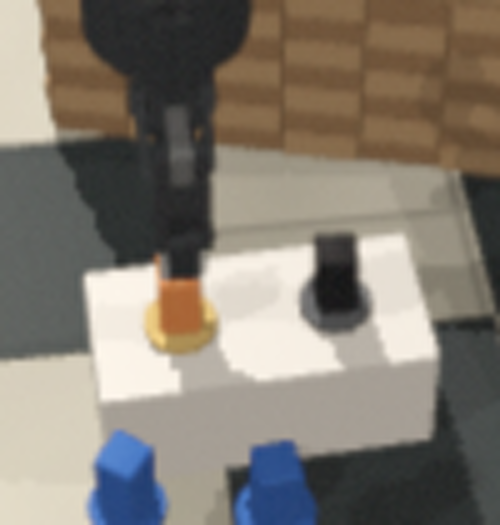

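The gripper sits straight over the orange grip (side view, about (316,297)). I'll descend and close.

step_arm([
  [0,2,-25],
  [0,0,-25],
  [0,0,-20],
  [0,0,-2],
], gripper=[1,1,1,1], yaw=[0,0,0,0])

```text
time: 1.78
tcp_pos: [0.479, -0.3589, 0.1499]
eef_rot: [-3.139, -0.008, 0.006]
force: [-0.1, 1.0, -0.3]
opening: 0.0851
```

step_arm([
  [0,0,0],
  [0,0,0],
  [0,0,0],
  [0,0,0],
  [0,0,0],
], gripper=[1,1,-1,-1,-1], yaw=[0,0,0,0,0])

```text
time: 2.2
tcp_pos: [0.4807, -0.36, 0.1532]
eef_rot: [3.14, 0.008, 0.003]
force: [-0.1, -0.0, -0.2]
opening: 0.0517
```

step_arm([
  [0,0,0],
  [0,0,0],
  [0,0,0],
  [0,0,0],
], gripper=[-1,-1,-1,-1], yaw=[0,0,0,0])

```text
time: 2.53
tcp_pos: [0.4804, -0.3599, 0.1525]
eef_rot: [3.141, 0.008, 0.002]
force: [-0.2, -0.6, 3.7]
opening: 0.0211
```

step_arm([
  [0,0,10],
  [0,0,30],
  [0,0,40],
  [0,0,40],
  [0,0,40],
], gripper=[-1,-1,-1,-1,-1], yaw=[0,0,0,0,0])

```text
time: 2.95
tcp_pos: [0.4795, -0.3589, 0.3135]
eef_rot: [-3.14, -0.008, 0.003]
force: [0.3, 0.2, -2.4]
opening: 0.021
```

step_arm([
  [0,0,30],
  [0,0,0],
  [0,0,0],
  [0,0,0],
], gripper=[-1,-1,-1,-1], yaw=[0,0,0,0])

```text
time: 3.28
tcp_pos: [0.4794, -0.3588, 0.341]
eef_rot: [-3.14, -0.009, 0.004]
force: [0.2, 0.3, -1.8]
opening: 0.0216
```

Run:
```python
from h import *
q,e=snap('side');s=read_state();print(s['tcp_pos'],s['eef_rot'],s['force'],s['torque'],s['opening'])
b=cv2.resize(q[170:345,260:380],None,fx=4,fy=4,interpolation=cv2.INTER_CUBIC)
save('v2',b)
```

```text
[ 0.47927905 -0.35873761  0.34012886] [-3.13877289 -0.00865965  0.00552868] [ 0.14501548 -0.25497331 -1.886752  ] [ 0.05568181 -0.00874218 -0.03901616] 0.021408219238161233
```

View pics/v2.png

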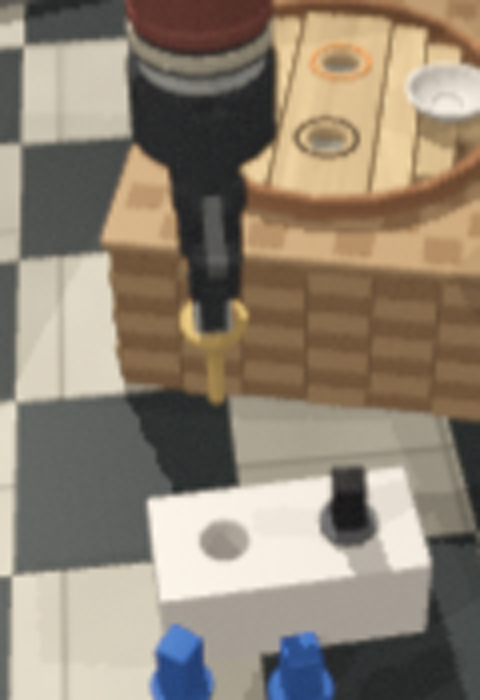

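Run:
```python
from h import *
for dz in(.140,.1425,.145):
    z=.3401-dz; print(dz,onz('side',313.6,270.1-.3,z),'flange',onz('side',313.1,250.9,z+.063))
o,d=ray('side',313.6,270.1)
t=(-.3590-o[1])/d[1];print(o+d*t)
```

```text
0.14 [ 0.48045913 -0.36197781  0.2001    ] flange [ 0.480842   -0.36350615  0.2631    ]
0.1425 [ 0.48059191 -0.35965545  0.1976    ] flange [ 0.48098984 -0.36095361  0.2606    ]
0.145 [ 0.48072469 -0.3573331   0.1951    ] flange [ 0.48113767 -0.35840107  0.2581    ]
[ 0.48060281 -0.359       0.19587273]
```

Run:
```python
from h import *
p,d=load('top'); q,e=load('side')
A=p[165:195,300:357]; a=cv2.resize(A,None,fx=12,fy=12,interpolation=cv2.INTER_CUBIC)
save('holes_t',a)
b=cv2.resize(q[176:214,328:362],None,fx=14,fy=14,interpolation=cv2.INTER_CUBIC); save('holes_s',b)
# strip top z=.14: project orange hole ideal and strip-offset candidates
th=np.radians(-14.5);X=np.array([np.cos(th),np.sin(th)]);Y=np.array([-X[1],X[0]])
for nm,H in(('o',np.array([.6124,.0287])),('k',np.array([.5874,-.0679]))):
  print(nm,'top',proj('top',[*H,.16]),'strip', [(y,proj('top',[*(H+.0045*X+y*Y),.14]).round(1)) for y in(-.009,-.0045,0,.0045,.009)])
  print(nm,'side',proj('side',[*H,.16]),'strip', [(y,proj('side',[*(H+.0045*X+y*Y),.14]).round(1)) for y in(-.009,-.0045,0,.0045,.009)])
for v in range(168,182): print(v,d[v,304:320].round(3), p[v,304:320].sum(1)//3)
```

```text
o top [311.57171494 174.32391875] strip [(-0.009, array([315.2, 174.9])), (-0.0045, array([313.8, 174.5])), (0, array([312.3, 174.1])), (0.0045, array([310.8, 173.7])), (0.009, array([309.4, 173.3]))]
o side [344.54240251 185.22032891] strip [(-0.009, array([345.5, 192. ])), (-0.0045, array([345.6, 191.2])), (0, array([345.8, 190.4])), (0.0045, array([345.9, 189.6])), (0.009, array([346.1, 188.8]))]
k top [344.63331142 183.15438988] strip [(-0.009, array([347.7, 183.6])), (-0.0045, array([346.2, 183.2])), (0, array([344.8, 182.8])), (0.0045, array([343.3, 182.4])), (0.009, array([341.8, 182. ]))]
k side [341.03572286 203.98859938] strip [(-0.009, array([342.1, 211.1])), (-0.0045, array([342.2, 210.2])), (0, array([342.4, 209.3])), (0.0045, array([342.6, 208.4])), (0.009, array([342.7, 207.5]))]
168 [1.111 1.108 1.111 1.111 1.106 1.11  1.109 1.111 1.109 1.109 1.111 1.104
 1.104 1.108 1.11  1.111] [185 180 174 166 161 160 160 161 163 171 176 174 174 179 186 191]
169 [1.107 1.109 1.107 1.106 1.111 1.108 1.113 1.109 1.112 1.108 1.112 1.108
 1.111 1.111 1.107 1.111] [180 170 160 155 160 1
[... 1371 characters left out ...]
214 216 207 190 174 162]
178 [1.108 1.106 1.107 1.107 1.11  1.124 1.129 1.128 1.128 1.127 1.127 1.123
 1.103 1.105 1.107 1.105] [162 159 167 166 154 144 141 143 153 178 207 211 200 184 168 163]
179 [1.107 1.105 1.101 1.108 1.105 1.104 1.124 1.129 1.127 1.126 1.128 1.105
 1.103 1.105 1.103 1.104] [170 162 164 173 171 159 155 155 159 171 191 198 189 174 165 171]
180 [1.108 1.106 1.102 1.105 1.103 1.107 1.108 1.105 1.105 1.105 1.104 1.105
 1.103 1.104 1.103 1.111] [180 169 164 170 175 173 171 171 173 175 181 183 174 166 172 185]
181 [1.107 1.106 1.1   1.107 1.102 1.105 1.105 1.103 1.104 1.103 1.103 1.101
 1.101 1.105 1.105 1.103] [188 180 172 166 166 165 171 179 180 176 172 172 168 174 187 195]
```

View pics/holes_t.png

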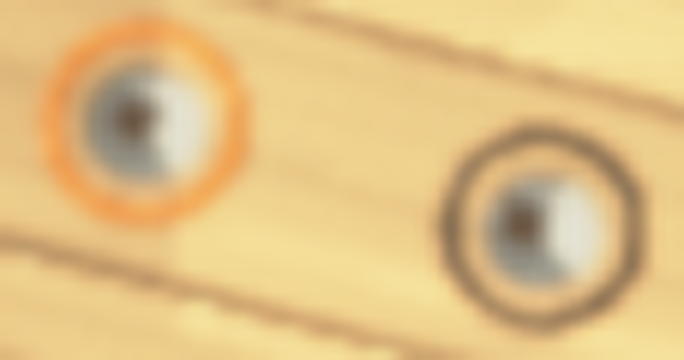

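View pics/holes_s.png

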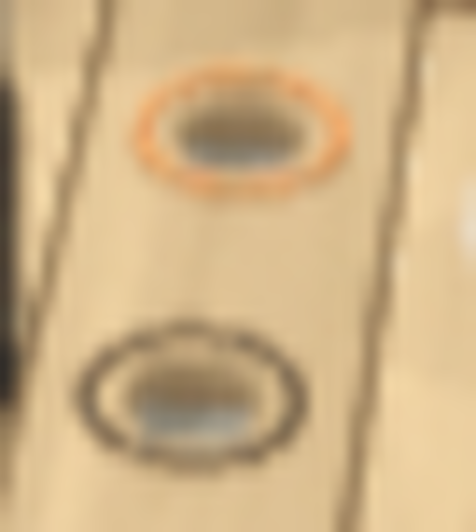

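Run:
```python
from h import *
th=np.radians(-14.5);X=np.array([np.cos(th),np.sin(th)]);Y=np.array([-X[1],X[0]])
p,d=load('top')
for nm,H,(u0,v0,u1,v1) in(('o',np.array([.6124,.0287]),(303,166,321,184)),('k',np.array([.5874,-.0679]),(336,174,354,192))):
    m=d[v0:v1,u0:u1]>1.2; c=np.argwhere(m).mean(0)[::-1]+[u0,v0]
    # ring/tray hole centre from depth (deeper than tray)
    h=(d[v0:v1,u0:u1]>1.119); ch=np.argwhere(h).mean(0)[::-1]+[u0,v0]
    P=onz('top',*c,.134)[:2]; Q=onz('top',*ch,.16)[:2]
    print(nm,m.sum(),c,P,'rel H',(P-H)@X*1e3,(P-H)@Y*1e3,'tray hole',ch,Q,(Q-H)@X*1e3,(Q-H)@Y*1e3,h.sum())
s=read_state();print(s['tcp_pos'],s['time'])
```

```text
o 12 [311.25       174.33333333] [0.61715981 0.03099322] rel H 4.034026724468575 3.411936853300913 tray hole [311.85915493 175.01408451] [0.61036463 0.02782459] -1.7513509353822165 -1.3571440102162664 71
k 14 [343.5 183. ] [ 0.59202879 -0.0654966 ] rel H 3.8795853817984094 3.4858060070432355 tray hole [344.70833333 183.80555556] [ 0.58548702 -0.06813111] -1.7941838509101573 -0.7027185051106474 72
[ 0.47927905 -0.35873761  0.34012886] 3.3333
```

step_arm([
  [6,18,8],
  [12,34,4],
  [12,34,0],
  [12,34,0],
  [12,34,0],
], gripper=[-1,-1,-1,-1,-1], yaw=[-3,-3,-3,-3,-3])

```text
time: 3.75
tcp_pos: [0.5337, -0.2037, 0.3518]
eef_rot: [-3.114, 0.406, 0.007]
force: [0.9, 0.3, -1.3]
opening: 0.0212
```

step_arm([
  [12,34,0],
  [12,34,0],
  [12,34,0],
  [12,34,0],
  [12,34,0],
], gripper=[-1,-1,-1,-1,-1], yaw=[0,0,0,0,0])

```text
time: 4.17
tcp_pos: [0.5936, -0.0337, 0.3516]
eef_rot: [3.115, -0.402, -0.008]
force: [0.1, -0.5, -0.4]
opening: 0.0215
```

step_arm([
  [12,34,0],
  [12,25,0],
  [8,8,0],
  [0,0,0],
  [0,0,0],
], gripper=[-1,-1,-1,-1,-1], yaw=[0,0,0,0,0])

```text
time: 4.58
tcp_pos: [0.6255, 0.0315, 0.3515]
eef_rot: [3.114, -0.4, -0.007]
force: [-0.1, -0.1, -2.8]
opening: 0.0215
```

step_arm([
  [0,0,0],
  [0,0,0],
  [0,0,0],
], gripper=[-1,-1,-1], yaw=[0,0,0])

```text
time: 4.83
tcp_pos: [0.6257, 0.0296, 0.3538]
eef_rot: [3.114, -0.406, -0.001]
force: [-0.5, -0.7, -2.1]
opening: 0.0215
```

step_arm([
  [-8,1.5,-8],
  [0,0,0],
  [0,0,0],
], gripper=[-1,-1,-1], yaw=[0,0,0])

```text
time: 5.08
tcp_pos: [0.6177, 0.0323, 0.3459]
eef_rot: [3.115, -0.403, -0.001]
force: [0.1, -0.5, -1.2]
opening: 0.0215
```

Run:
```python
from h import *
q,e=snap('side');p,d=snap('top');s=read_state();print(s['tcp_pos'],s['eef_rot'],s['force'],s['torque'],s['opening'])
b=cv2.resize(q[110:240,280:400],None,fx=5,fy=5,interpolation=cv2.INTER_CUBIC)[:600]
save('v3',b); save('v3t',cv2.resize(p[110:250,250:410],None,fx=4,fy=4,interpolation=cv2.INTER_CUBIC))
```

```text
[0.61841368 0.03243886 0.34639463] [-3.11564020e+00  4.02858894e-01 -1.61031328e-03] [ 0.11567151  0.07645354 -1.16720749] [-0.0326402   0.07713753  0.01233466] 0.021188649080231638
```

View pics/v3.png

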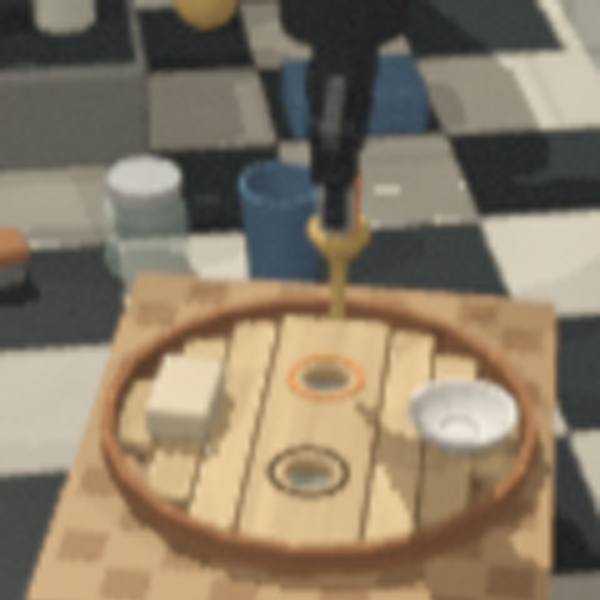

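View pics/v3t.png

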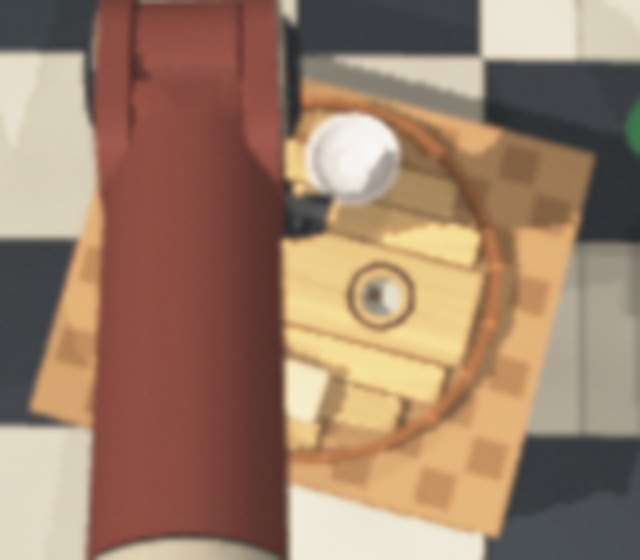

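Run:
```python
from h import *
f=lambda a,b,z:onz('side',280+(a+.5)/5-.5,110+(b+.5)/5-.5,z)
print(f(337,314,.2039),f(337,313,.2039),'flange',f(338.5,232,.2039+.0625))
print(f(326,378,.16))
```

```text
[0.62029139 0.03563379 0.2039    ] [0.62046727 0.03677991 0.2039    ] flange [0.61891416 0.03129562 0.2664    ]
[0.61323859 0.02871511 0.16      ]
```

step_arm([
  [-1,-1.5,-20],
  [0,0,-20],
  [0,0,-10],
  [0,0,-3],
  [0,0,0],
], gripper=[-1,-1,-1,-1,-1], yaw=[0,0,0,0,0])

```text
time: 5.6
tcp_pos: [0.6172, 0.0314, 0.2924]
eef_rot: [3.116, -0.402, -0.002]
force: [0.3, -0.1, -1.3]
opening: 0.0212
```

step_arm([
  [0,0,0],
  [0,0,0],
  [0,0,0],
], gripper=[-1,-1,-1], yaw=[0,0,0])

```text
time: 5.85
tcp_pos: [0.6177, 0.0314, 0.2941]
eef_rot: [-3.115, 0.402, -0.004]
force: [0.5, -0.2, -1.4]
opening: 0.0214
```

step_arm([
  [0,0,-2],
  [0,0,-2],
  [0,0,-2],
  [0,0,-1],
  [0,0,-1],
], gripper=[-1,-1,-1,-1,-1], yaw=[0,0,0,0,0])

```text
time: 6.27
tcp_pos: [0.6171, 0.0314, 0.2846]
eef_rot: [3.116, -0.402, -0.001]
force: [0.1, 0.4, -0.7]
opening: 0.0218
```

step_arm([
  [0,0,-1],
  [0,0,-1],
  [0,0,0],
], gripper=[-1,-1,-1], yaw=[0,0,0])

```text
time: 6.52
tcp_pos: [0.6171, 0.0314, 0.2826]
eef_rot: [3.116, -0.402, -0.001]
force: [-0.6, 0.1, -1.4]
opening: 0.0212
```

step_arm([
  [0,0,-1],
  [0,0,-1],
  [0,0,0],
], gripper=[-1,-1,-1], yaw=[0,0,0])

```text
time: 6.77
tcp_pos: [0.617, 0.0314, 0.2807]
eef_rot: [3.116, -0.402, -0.001]
force: [-0.1, -0.7, -1.3]
opening: 0.0212
```

step_arm([
  [0,0,-1],
  [0,0,-1],
  [0,0,0],
], gripper=[-1,-1,-1], yaw=[0,0,0])

```text
time: 7.02
tcp_pos: [0.617, 0.0314, 0.2787]
eef_rot: [3.116, -0.402, -0.001]
force: [0.3, 0.2, -1.7]
opening: 0.0215
```

step_arm([
  [0,0,-1],
  [0,0,-1],
  [0,0,0],
], gripper=[-1,-1,-1], yaw=[0,0,0])

```text
time: 7.27
tcp_pos: [0.617, 0.0314, 0.2766]
eef_rot: [3.116, -0.402, -0.001]
force: [0.2, 0.5, -0.7]
opening: 0.0214
```

step_arm([
  [0,0,-1],
  [0,0,-1],
  [0,0,0],
], gripper=[-1,-1,-1], yaw=[0,0,0])

```text
time: 7.52
tcp_pos: [0.617, 0.0314, 0.2746]
eef_rot: [3.116, -0.402, -0.001]
force: [0.2, -0.3, -0.7]
opening: 0.0213
```

The nose is about 8 mm below the strip's top face with no contact force, so it's in the strip hole. I'll go a little deeper, then draw towards -x in hamper axes while watching the force.

step_arm([
  [0,0,-1.5],
  [-1,0.25,0],
  [-1,0.25,0],
  [0,0,0],
], gripper=[-1,-1,-1,-1], yaw=[0,0,0,0])

```text
time: 7.85
tcp_pos: [0.6149, 0.0321, 0.2734]
eef_rot: [-3.116, 0.402, 0.001]
force: [-0.0, 0.5, -1.6]
opening: 0.0215
```

step_arm([
  [-1,0.25,0],
  [-1,0.25,0],
  [0,0,0],
], gripper=[-1,-1,-1], yaw=[0,0,0])

```text
time: 8.1
tcp_pos: [0.6138, 0.0322, 0.2737]
eef_rot: [-3.116, 0.402, -0.004]
force: [2.0, -0.1, -2.6]
opening: 0.0213
```

step_arm([
  [-1,0.25,0],
  [-1,0.25,0],
  [0,0,0],
], gripper=[-1,-1,-1], yaw=[0,0,0])

```text
time: 8.35
tcp_pos: [0.6116, 0.0328, 0.2736]
eef_rot: [-3.116, 0.402, -0.003]
force: [3.5, -0.1, -1.7]
opening: 0.0211
```

```bash
cat > rel.py <<'E'
from h import *
def rel(H=np.array([.6122,.0287])):
    th=np.radians(-14.5);X=np.array([np.cos(th),np.sin(th)]);Y=np.array([-X[1],X[0]])
    s=read_state();P=s['tcp_pos'][:2]-H
    print('t',s['time'],'tcp',s['tcp_pos'].round(4),'hamper rel mm',(P@X*1e3).round(2),(P@Y*1e3).round(2),'F',(s['force'][:2]@X).round(1),(s['force'][:2]@Y).round(1),s['force'][2].round(1),'T',s['torque'].round(2))
E
python3 - <<'E'
from rel import *
rel()
p,d=snap('top')
save('v4t',cv2.resize(p[165:200,325:365],None,fx=12,fy=12,interpolation=cv2.INTER_CUBIC))
th=np.radians(-14.5);X=np.array([np.cos(th),np.sin(th)]);Y=np.array([-X[1],X[0]])
u0,v0,u1,v1=336,174,354,192
m=d[v0:v1,u0:u1]>1.2; c=np.argwhere(m).mean(0)[::-1]+[u0,v0]
h=(d[v0:v1,u0:u1]>1.119); ch=np.argwhere(h).mean(0)[::-1]+[u0,v0]
P=onz('top',*c,.134)[:2]; Q=onz('top',*ch,.16)[:2]; print(c,ch,'strip rel hole',(P-Q)@X*1e3,(P-Q)@Y*1e3,m.sum())
E
```

```text
t 8.35 tcp [0.6116 0.0328 0.2736] hamper rel mm -1.58 3.78 F 3.4 0.7 -1.7 T [-0.22 -0.87  0.03]
[343.35714286 183.71428571] [344.73611111 183.80555556] strip rel hole 3.4624869407872296 4.122850299417064 14
```

View pics/v4t.png

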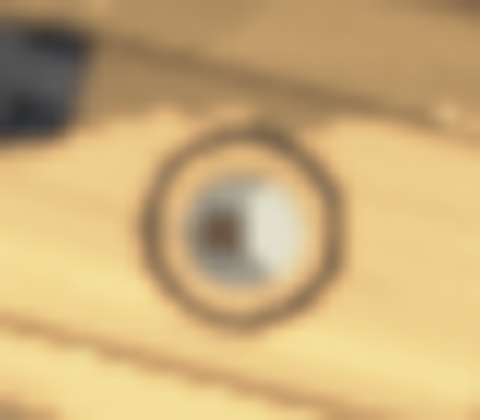

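Run:
```python
from rel import *
q,e=snap('side')
save('v4',cv2.resize(q[140:220,310:380],None,fx=8,fy=8,interpolation=cv2.INTER_CUBIC)[:600])
```

View pics/v4.png

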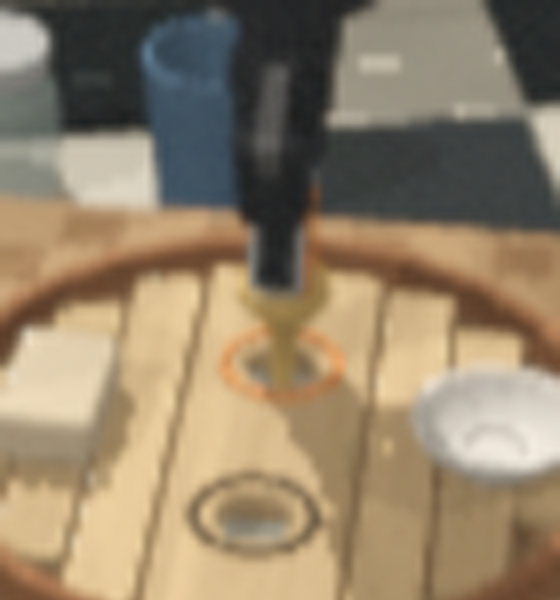

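step_arm([
  [-1,0.25,0],
  [-1,0.25,0],
  [0,0,0],
], gripper=[-1,-1,-1], yaw=[0,0,0])

```text
time: 8.7
tcp_pos: [0.6091, 0.0335, 0.2735]
eef_rot: [-3.116, 0.402, -0.0]
force: [2.2, -1.1, -1.5]
opening: 0.0212
```

```bash
cat >> rel.py <<'E'
def strip(avg=1):
    th=np.radians(-14.5);X=np.array([np.cos(th),np.sin(th)]);Y=np.array([-X[1],X[0]])
    p,d=snap('top')
    u0,v0,u1,v1=336,174,354,192
    # soft intensity centroid of dark-brown (red-ish dark) and depth centroid
    D=d[v0:v1,u0:u1]; P3=p[v0:v1,u0:u1].astype(float)
    m=D>1.2; c=np.argwhere(m).mean(0)[::-1]+[u0,v0]
    Q=np.array([.58549,-.06813])
    P=onz('top',*c,.134)[:2]
    print('strip rel hole (depth) x,y mm',((P-Q)@X*1e3).round(2),((P-Q)@Y*1e3).round(2),m.sum(),c.round(2))
E
python3 - <<'E'
from rel import *
rel(); strip()
E
```

```text
t 8.7 tcp [0.6091 0.0335 0.2735] hamper rel mm -4.23 3.84 F 2.4 -0.5 -1.5 T [-0.17 -0.81 -0.  ]
strip rel hole (depth) x,y mm 0.56 4.14 14 [343.07 184.64]
```

step_arm([
  [-0.25,-0.97,0],
  [-0.25,-0.97,0],
  [-0.25,-0.97,0],
  [-0.25,-0.97,0],
  [0,0,0],
], gripper=[-1,-1,-1,-1,-1], yaw=[0,0,0,0,0])

```text
time: 9.17
tcp_pos: [0.6083, 0.0305, 0.2736]
eef_rot: [-3.114, 0.401, -0.001]
force: [3.8, 2.2, -0.5]
opening: 0.0214
```

Run:
```python
from rel import *
rel(); strip()
```

```text
t 9.1667 tcp [0.6083 0.0305 0.2736] hamper rel mm -4.2 0.76 F 3.1 3.0 -0.5 T [ 0.68 -1.01 -0.  ]
strip rel hole (depth) x,y mm 0.57 3.27 14 [343.36 184.71]
```

step_arm([
  [-0.25,-0.97,0],
  [-0.25,-0.97,0],
  [-0.25,-0.97,0],
  [0,0,0],
], gripper=[-1,-1,-1,-1], yaw=[0,0,0,0])

```text
time: 9.55
tcp_pos: [0.6074, 0.0264, 0.2735]
eef_rot: [3.116, -0.402, 0.0]
force: [2.9, 1.8, -0.5]
opening: 0.021
```

Run:
```python
from rel import *
rel(); strip()
q,e=snap('side')
save('v5',cv2.resize(q[140:220,310:380],None,fx=8,fy=8,interpolation=cv2.INTER_CUBIC)[:600])
save('v5t',cv2.resize(load('top')[0][165:200,325:365],None,fx=12,fy=12,interpolation=cv2.INTER_CUBIC))
```

```text
t 9.55 tcp [0.6074 0.0264 0.2735] hamper rel mm -4.11 -3.42 F 2.3 2.5 -0.5 T [ 0.68 -0.9   0.02]
strip rel hole (depth) x,y mm 0.1 -1.14 12 [344.75 185.25]
```

View pics/v5.png

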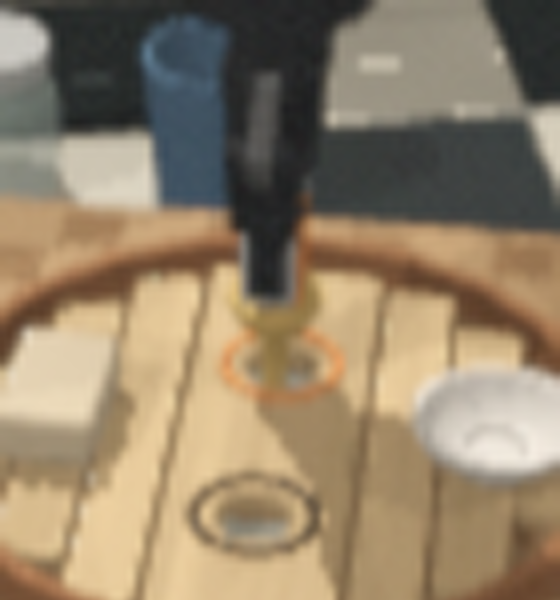

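View pics/v5t.png

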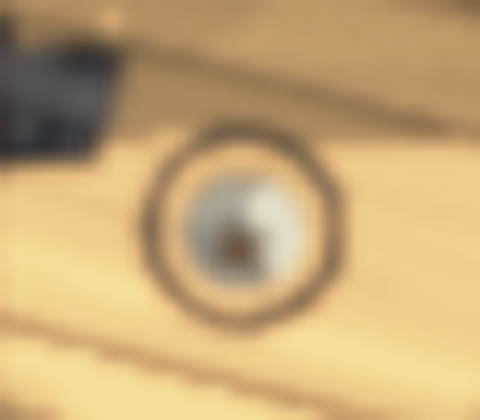

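step_arm([
  [1.2,1.2,0],
  [1.2,1.1,0],
  [0,0,-2],
  [0,0,0],
], gripper=[-1,-1,-1,-1], yaw=[0,0,0,0])

```text
time: 9.98
tcp_pos: [0.6088, 0.028, 0.2704]
eef_rot: [3.114, -0.402, -0.005]
force: [0.3, -0.0, -1.1]
opening: 0.0209
```

Run:
```python
from rel import *
rel(np.array([.6098,.0287])); strip()
q,e=snap('side')
save('v6',cv2.resize(q[150:210,315:375],None,fx=10,fy=10,interpolation=cv2.INTER_CUBIC)[:600])
```

```text
t 9.9833 tcp [0.6088 0.028  0.2704] hamper rel mm -0.82 -0.93 F 0.3 0.1 -1.1 T [-0.19 -0.13 -0.01]
strip rel hole (depth) x,y mm 0.1 -1.14 12 [344.75 185.25]
```

View pics/v6.png

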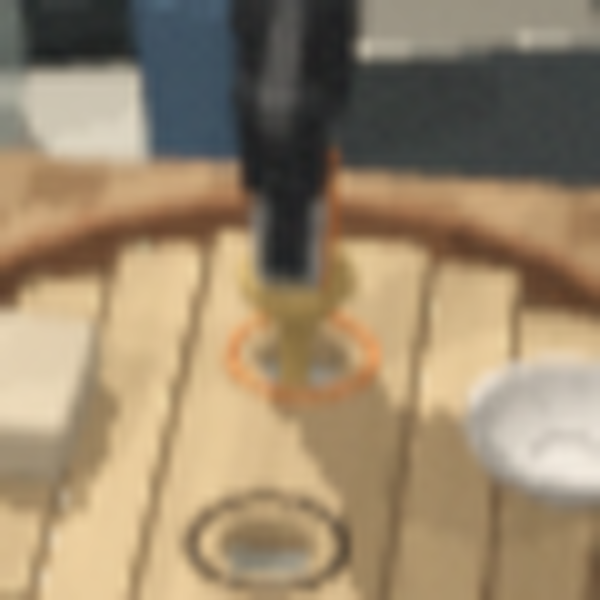

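step_arm([
  [1.2,0.7,0],
  [0,0,-3],
  [0,0,-3],
  [0,0,-3],
  [0,0,0],
], gripper=[-1,-1,-1,-1,-1], yaw=[0,0,0,0,0])

```text
time: 10.5
tcp_pos: [0.6106, 0.0291, 0.2615]
eef_rot: [3.115, -0.402, -0.002]
force: [-0.6, -1.9, -1.5]
opening: 0.0215
```

Run:
```python
from rel import *
rel(np.array([.6100,.0287])); strip()
q,e=snap('side')
save('v7',cv2.resize(q[150:210,315:375],None,fx=10,fy=10,interpolation=cv2.INTER_CUBIC)[:600])
```

```text
t 10.5 tcp [0.6106 0.0291 0.2615] hamper rel mm 0.51 0.57 F -0.1 -2.0 -1.5 T [-0.52  0.02 -0.01]
strip rel hole (depth) x,y mm 0.1 -1.14 12 [344.75 185.25]
```

View pics/v7.png

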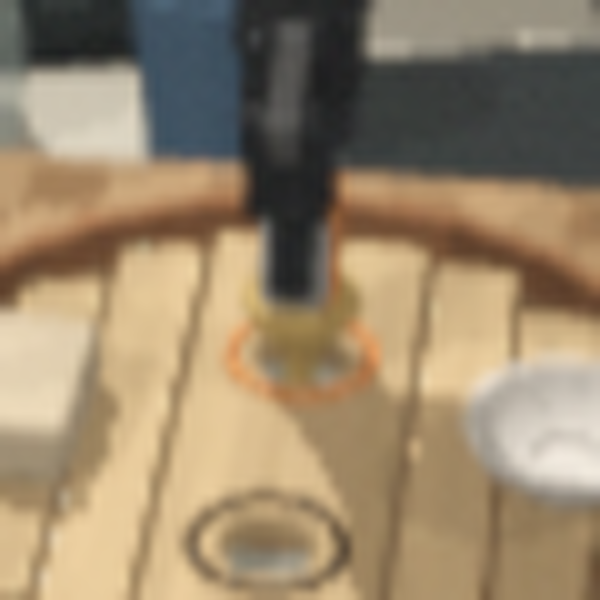

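step_arm([
  [0,0,-2],
  [0,0,-2],
  [0,0,-2],
  [0,0,-2],
  [0,0,0],
], gripper=[-1,-1,-1,-1,-1], yaw=[0,0,0,0,0])

```text
time: 11.02
tcp_pos: [0.611, 0.0291, 0.2541]
eef_rot: [3.115, -0.402, 0.0]
force: [-0.4, -3.6, 0.0]
opening: 0.0208
```

Run:
```python
from rel import *
rel(np.array([.6100,.0287])); strip()
q,e=snap('side')
save('v8',cv2.resize(q[150:210,315:375],None,fx=10,fy=10,interpolation=cv2.INTER_CUBIC)[:600])
```

```text
t 11.0167 tcp [0.611  0.0291 0.2541] hamper rel mm 0.92 0.61 F 0.5 -3.6 0.0 T [-0.83  0.11  0.  ]
strip rel hole (depth) x,y mm 0.1 -1.14 12 [344.75 185.25]
```

View pics/v8.png

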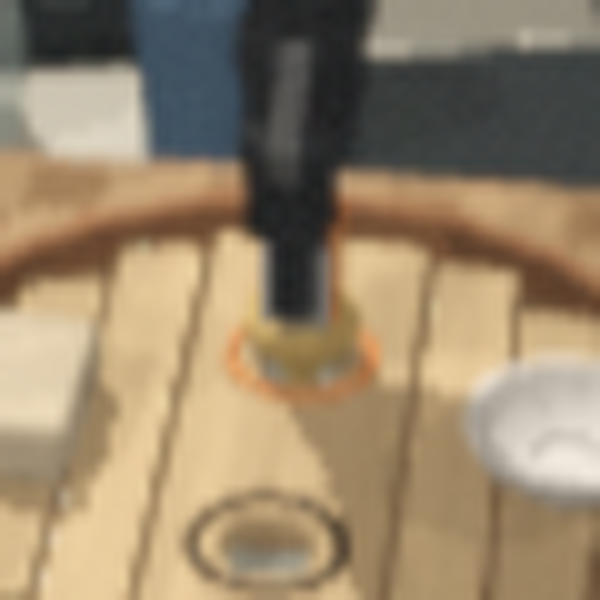

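step_arm([
  [0,0,-1],
  [0,0,-1],
  [0,0,-1],
  [0,0,0],
], gripper=[-1,-1,-1,-1], yaw=[0,0,0,0])

```text
time: 11.45
tcp_pos: [0.611, 0.0297, 0.2513]
eef_rot: [-3.116, 0.402, -0.0]
force: [0.1, -3.1, 0.9]
opening: 0.0215
```

Run:
```python
from rel import *
rel(np.array([.6100,.0287]))
```

```text
t 11.45 tcp [0.611  0.0297 0.2513] hamper rel mm 0.77 1.19 F 0.9 -3.0 0.9 T [-0.81  0.06 -0.04]
```

Run:
```python
from rel import *
strip()
p,d=load('top')
save('v9t',cv2.resize(p[110:250,250:410],None,fx=4,fy=4,interpolation=cv2.INTER_CUBIC))
q,e=snap('side')
save('v9',cv2.resize(q[150:210,315:375],None,fx=10,fy=10,interpolation=cv2.INTER_CUBIC)[:600])
rel(np.array([.6100,.0287]))
```

```text
strip rel hole (depth) x,y mm 0.27 -0.68 13 [344.62 185.15]
t 11.55 tcp [0.611  0.0297 0.2513] hamper rel mm 0.75 1.2 F 0.0 -3.3 0.3 T [-0.81  0.08 -0.02]
```

View pics/v9.png

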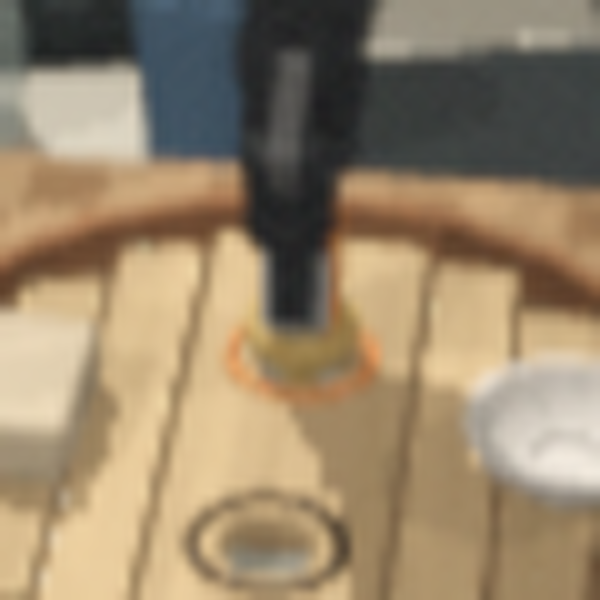

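View pics/v9t.png

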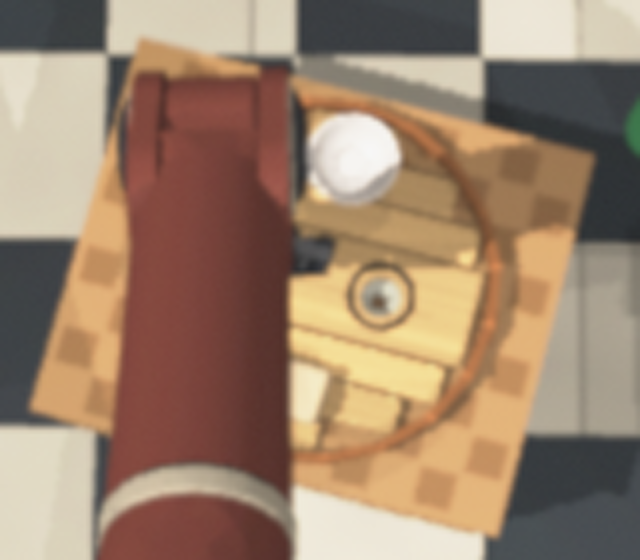

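step_arm([
  [0,0,-1],
  [0,0,-1],
  [0,0,-1],
  [0,0,0],
], gripper=[-1,-1,-1,-1], yaw=[0,0,0,0])

```text
time: 11.88
tcp_pos: [0.6111, 0.0296, 0.2487]
eef_rot: [-3.116, 0.402, -0.001]
force: [-0.6, -3.7, 2.3]
opening: 0.0215
```

Run:
```python
from rel import *
rel(np.array([.6100,.0287]))
```

```text
t 11.8833 tcp [0.6111 0.0296 0.2487] hamper rel mm 0.79 1.14 F 0.3 -3.8 2.3 T [-0.79  0.27 -0.03]
```

step_arm([
  [-0.2,-0.7,0],
  [0,0,-1],
  [0,0,-1],
  [0,0,0],
], gripper=[-1,-1,-1,-1], yaw=[0,0,0,0])

```text
time: 12.22
tcp_pos: [0.6108, 0.0289, 0.246]
eef_rot: [-3.116, 0.402, -0.0]
force: [-0.6, -3.1, 0.5]
opening: 0.0209
```

Run:
```python
from rel import *
rel(np.array([.6100,.0287]))
```

```text
t 12.2167 tcp [0.6108 0.0289 0.246 ] hamper rel mm 0.76 0.42 F 0.2 -3.2 0.5 T [-0.6   0.    0.03]
```

step_arm([
  [-0.1,-0.4,0],
  [0,0,-1],
  [0,0,-1],
  [0,0,0],
], gripper=[-1,-1,-1,-1], yaw=[0,0,0,0])

```text
time: 12.55
tcp_pos: [0.6107, 0.0288, 0.2439]
eef_rot: [-3.116, 0.401, 0.0]
force: [0.8, -2.5, -0.4]
opening: 0.0212
```

Run:
```python
from rel import *
rel(np.array([.6100,.0287])); strip()
q,e=snap('side')
save('v10',cv2.resize(q[150:210,315:375],None,fx=10,fy=10,interpolation=cv2.INTER_CUBIC)[:600])
```

```text
t 12.55 tcp [0.6107 0.0288 0.2439] hamper rel mm 0.63 0.27 F 1.4 -2.2 -0.4 T [-0.49 -0.12  0.  ]
strip rel hole (depth) x,y mm 0.27 -0.68 13 [344.62 185.15]
```

View pics/v10.png

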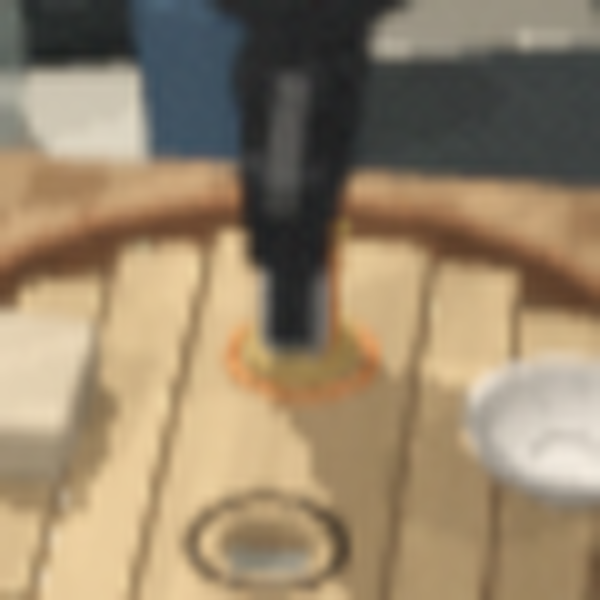

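step_arm([
  [-0.1,-0.3,-1],
  [0,0,-1],
  [0,0,0],
], gripper=[-1,-1,-1], yaw=[0,0,0])

```text
time: 12.9
tcp_pos: [0.6106, 0.0287, 0.2425]
eef_rot: [-3.115, 0.401, -0.0]
force: [-0.2, -1.6, 0.4]
opening: 0.0216
```

step_arm([
  [0,0,-1],
  [0,0,0],
], gripper=[-1,-1], yaw=[0,0])

```text
time: 13.07
tcp_pos: [0.6106, 0.0287, 0.2425]
eef_rot: [-3.115, 0.401, -0.001]
force: [-1.3, -1.4, 4.8]
opening: 0.0214
```

step_arm([
  [0,0,0],
  [0,0,0],
  [0,0,0],
  [0,0,0],
  [0,0,0],
], gripper=[-0.6,-0.2,0.3,0.6,0.6], yaw=[0,0,0,0,0])

```text
time: 13.48
tcp_pos: [0.6105, 0.0288, 0.2411]
eef_rot: [-3.115, 0.401, 0.001]
force: [-0.5, -1.2, -0.4]
opening: 0.0679
```

step_arm([
  [0,0,2],
  [0,0,10],
  [0,0,20],
  [0,0,35],
  [0,0,35],
], gripper=[0.6,0.6,0.6,0.6,0.6], yaw=[0,0,0,0,0])

```text
time: 13.9
tcp_pos: [0.6101, 0.0282, 0.3443]
eef_rot: [3.115, -0.402, -0.004]
force: [0.7, -0.4, 0.1]
opening: 0.0686
```

step_arm([
  [-10,-30,0],
  [-10,-39,0],
  [-5,-40,0],
  [0,-40,0],
  [0,-40,0],
], gripper=[1,1,1,1,1], yaw=[0,0,3,3,3])

```text
time: 14.32
tcp_pos: [0.5852, -0.1623, 0.3449]
eef_rot: [3.138, -0.151, 0.003]
force: [1.1, -0.8, -0.6]
opening: 0.085
```

Run:
```python
from rel import *
rel()
p,d=snap('top')
save('v11t',cv2.resize(p[110:250,250:410],None,fx=4,fy=4,interpolation=cv2.INTER_CUBIC))
q,e=snap('side')
save('v11',cv2.resize(q[150:210,315:375],None,fx=10,fy=10,interpolation=cv2.INTER_CUBIC)[:600])
```

```text
t 14.3167 tcp [ 0.5852 -0.1623  0.3449] hamper rel mm 21.68 -191.71 F 1.3 -0.5 -0.6 T [ 0.02 -0.04  0.07]
```

View pics/v11.png

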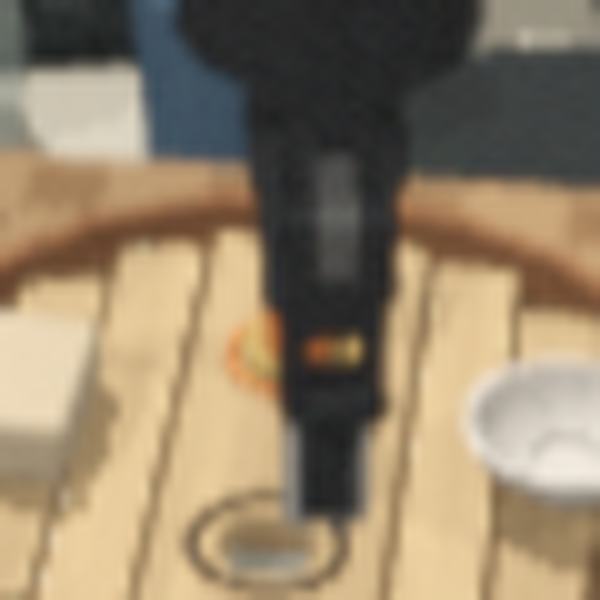

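View pics/v11t.png

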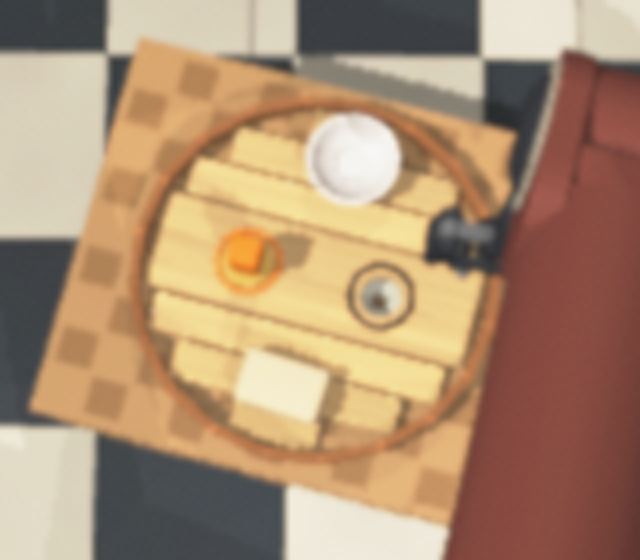

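The pin stands with its flange in the orange ring, and the tray and bystanders haven't moved. Next is the bolt: the black grip in the stand, top view (437,197).

step_arm([
  [-4,-36,0],
  [-4,-36,0],
  [-4,-36,-10],
  [-4,-36,-20],
  [-4,-30,-30],
], gripper=[1,1,1,1,1], yaw=[2,2,1.5,0,0])

```text
time: 14.83
tcp_pos: [0.5662, -0.3381, 0.2873]
eef_rot: [3.136, -0.009, 0.011]
force: [1.0, -0.9, 0.3]
opening: 0.0856
```

step_arm([
  [-2,-15,-30],
  [0,0,-20],
  [0,0,0],
  [0,0,0],
], gripper=[1,1,1,1], yaw=[0,0,0,0])

```text
time: 15.17
tcp_pos: [0.5638, -0.3483, 0.2337]
eef_rot: [-3.14, 0.005, 0.002]
force: [0.1, -0.6, 1.5]
opening: 0.0853
```

Next, -3 mm in x and -9 mm in y, then a look from the side.

step_arm([
  [-3,-9,-15],
  [0,0,0],
  [0,0,0],
  [0,0,0],
], gripper=[1,1,1,1], yaw=[0,0,0,0])

```text
time: 15.5
tcp_pos: [0.5619, -0.3574, 0.2212]
eef_rot: [3.141, -0.003, 0.005]
force: [-0.1, -0.0, 0.5]
opening: 0.0857
```

Run:
```python
from rel import *
rel()
q,e=snap('side')
save('v12',cv2.resize(q[240:345,280:380],None,fx=5,fy=5,interpolation=cv2.INTER_CUBIC))
save('v12b',cv2.resize(q[160:225,305:385],None,fx=9,fy=9,interpolation=cv2.INTER_CUBIC))
```

```text
t 15.5 tcp [ 0.5619 -0.3574  0.2212] hamper rel mm 47.98 -386.4 F -0.1 -0.1 0.5 T [-0.02 -0.02  0.03]
```

View pics/v12.png

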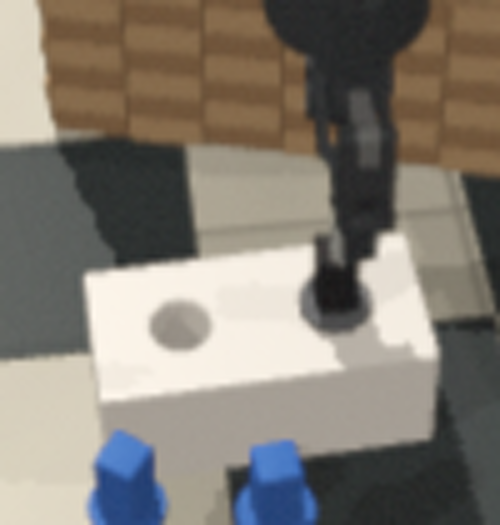

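View pics/v12b.png

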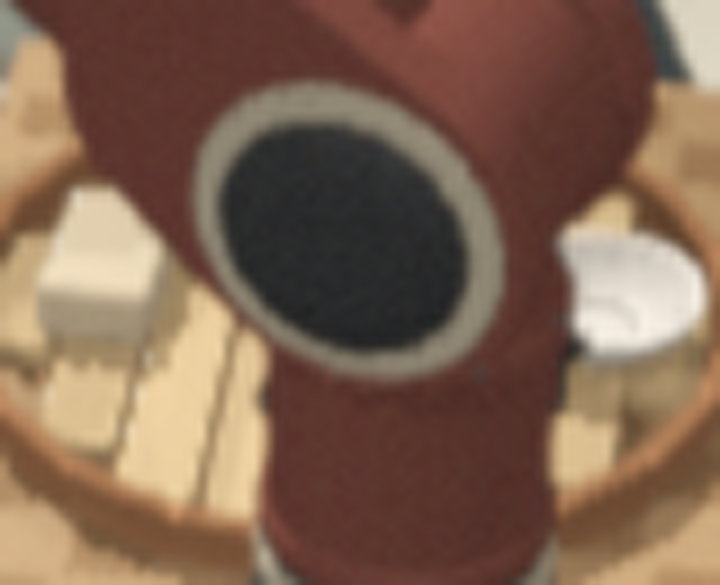

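Run:
```python
from h import *
for X in((.5619,-.40,.160),(.4806,-.405,.165),(.561,-.357,.095),(.4815,-.36,.095)):
    a=proj('side',X); print(X,a, ((a[0]-280+.5)*5,(a[1]-240+.5)*5))
```

```text
(0.5619, -0.4, 0.16) [350.01819503 290.52221885] (np.float64(352.5909751354456), np.float64(255.11109422920157))
(0.4806, -0.405, 0.165) [315.63634098 293.96328823] (np.float64(180.68170487966228), np.float64(272.3164411369237))
(0.561, -0.357, 0.095) [346.19148334 294.187055  ] (np.float64(333.4574166997555), np.float64(273.4352750147292))
(0.4815, -0.36, 0.095) [315.03346391 298.00598061] (np.float64(177.66731953321624), np.float64(292.52990303120214))
```

step_arm([
  [0,0.5,-25],
  [0,0,-25],
  [0,0,-15],
  [0,0,-3],
  [0,0,0],
], gripper=[1,1,1,1,1], yaw=[0,0,0,0,0])

```text
time: 15.97
tcp_pos: [0.5609, -0.3569, 0.1509]
eef_rot: [-3.141, 0.004, 0.001]
force: [-0.3, 0.2, 0.5]
opening: 0.0854
```

step_arm([
  [0,0,0],
  [0,0,0],
], gripper=[1,1], yaw=[0,0])

```text
time: 16.13
tcp_pos: [0.5618, -0.358, 0.1531]
eef_rot: [3.14, -0.005, 0.005]
force: [-0.3, 0.2, 0.5]
opening: 0.0853
```

step_arm([
  [0,0,0.5],
  [0,0,0],
  [0,0,0],
  [0,0,0],
  [0,0,0],
], gripper=[-1,-1,-1,-1,-1], yaw=[0,0,0,0,0])

```text
time: 16.55
tcp_pos: [0.5607, -0.3576, 0.1518]
eef_rot: [3.141, -0.005, 0.0]
force: [-0.2, -0.1, -0.5]
opening: 0.0257
```

step_arm([
  [0,0,0],
  [0,0,0],
  [0,0,0],
], gripper=[-1,-1,-1], yaw=[0,0,0])

```text
time: 16.8
tcp_pos: [0.5609, -0.3577, 0.1519]
eef_rot: [3.141, -0.005, 0.001]
force: [0.4, -0.1, 2.0]
opening: 0.0213
```

step_arm([
  [0,0,10],
  [0,0,30],
  [0,0,40],
  [0,0,40],
  [0,0,40],
], gripper=[-1,-1,-1,-1,-1], yaw=[0,0,0,0,0])

```text
time: 17.22
tcp_pos: [0.5601, -0.3573, 0.3133]
eef_rot: [-3.141, 0.005, 0.002]
force: [1.1, -0.8, -1.1]
opening: 0.0211
```

step_arm([
  [0,0,28],
  [0,0,0],
  [0,0,0],
  [0,0,0],
], gripper=[-1,-1,-1,-1], yaw=[0,0,0,0])

```text
time: 17.55
tcp_pos: [0.56, -0.3571, 0.3386]
eef_rot: [-3.14, 0.005, 0.003]
force: [0.0, 0.1, -1.8]
opening: 0.0216
```

Run:
```python
from rel import *
rel()
q,e=snap('side')
save('v13',cv2.resize(q[200:320,290:400],None,fx=5,fy=5,interpolation=cv2.INTER_CUBIC))
```

```text
t 17.55 tcp [ 0.56   -0.3571  0.3386] hamper rel mm 46.04 -386.55 F -0.0 0.2 -1.8 T [-0.01  0.08 -0.01]
```

View pics/v13.png

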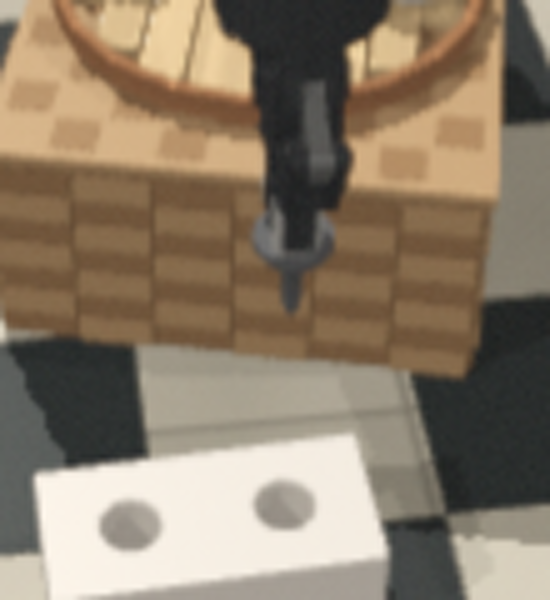

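Run:
```python
from h import *
f=lambda a,b,z:onz('side',290+(a+.5)/5-.5,200+(b+.5)/5-.5,z)
print('tip',f(290.5,310,.2127),'flange',f(292,237,.2127+.0465))
```

```text
tip [ 0.56154222 -0.35708009  0.2127    ] flange [ 0.56106911 -0.35619573  0.2592    ]
```

step_arm([
  [2,20,5],
  [3,35,0],
  [3,36,0],
  [4,36,0],
  [4,36,0],
], gripper=[-1,-1,-1,-1,-1], yaw=[-3,-3,-3,-3,-3])

```text
time: 18.02
tcp_pos: [0.5758, -0.1928, 0.3423]
eef_rot: [-3.112, 0.42, 0.007]
force: [1.0, -0.3, -1.0]
opening: 0.0212
```

step_arm([
  [4,36,0],
  [3,36,0],
  [2,30,0],
  [1,16,0],
  [0,8,0],
], gripper=[-1,-1,-1,-1,-1], yaw=[0,0,0,0,0])

```text
time: 18.43
tcp_pos: [0.5863, -0.0639, 0.3425]
eef_rot: [-3.113, 0.405, 0.007]
force: [0.4, 0.7, -1.1]
opening: 0.0212
```

step_arm([
  [0,0,0],
  [0,0,0],
  [0,0,0],
  [0,0,0],
], gripper=[-1,-1,-1,-1], yaw=[0,0,0,0])

```text
time: 18.77
tcp_pos: [0.5864, -0.0711, 0.3443]
eef_rot: [3.112, -0.421, -0.001]
force: [-0.4, 0.1, -1.1]
opening: 0.0212
```

step_arm([
  [-1,3,-15],
  [0,0,-15],
  [0,0,0],
  [0,0,0],
], gripper=[-1,-1,-1,-1], yaw=[1,0,0,0])

```text
time: 19.1
tcp_pos: [0.5852, -0.0669, 0.314]
eef_rot: [3.116, -0.391, -0.003]
force: [0.3, 0.3, -0.5]
opening: 0.0213
```

Run:
```python
from rel import *
rel(np.array([.5856,-.0681]))
q,e=snap('side');p,d=snap('top')
save('v14',cv2.resize(q[160:230,310:380],None,fx=8,fy=8,interpolation=cv2.INTER_CUBIC))
save('v14t',cv2.resize(p[110:250,250:410],None,fx=4,fy=4,interpolation=cv2.INTER_CUBIC))
```

```text
t 19.1 tcp [ 0.5852 -0.0669  0.314 ] hamper rel mm -0.66 1.08 F 0.2 0.3 -0.5 T [-0.02  0.    0.  ]
```

View pics/v14.png

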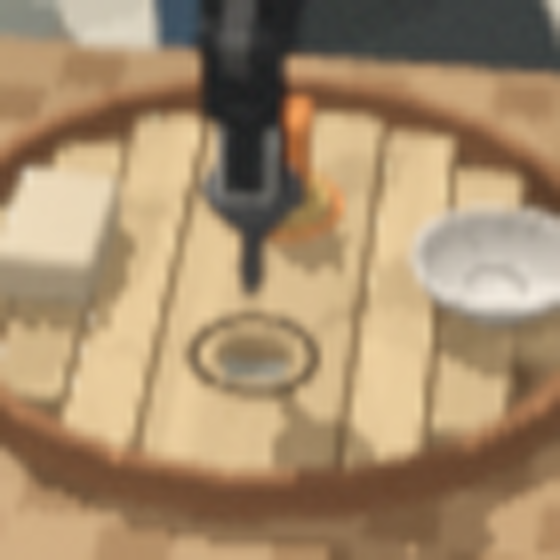

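View pics/v14t.png

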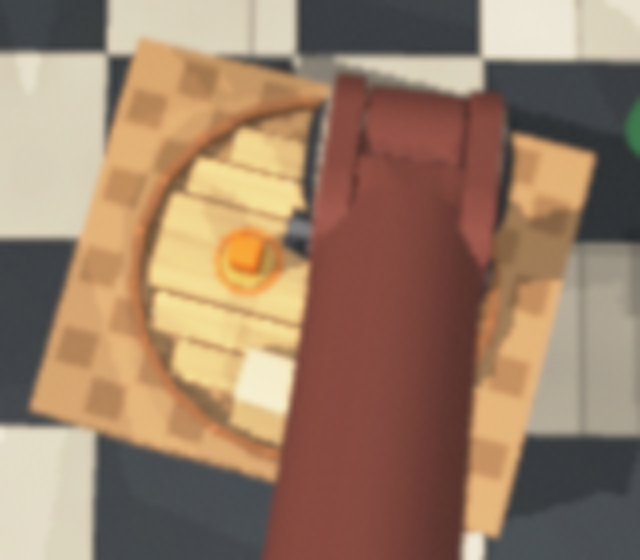

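Run:
```python
from h import *
f=lambda a,b,z:onz('side',310+(a+.5)/8-.5,160+(b+.5)/8-.5,z)
print(f(251,289,.1881),f(254.5,353,.16),'flange top ctr',f(252,190,.1881+.049))
```

```text
[ 0.58719992 -0.06381765  0.1881    ] [ 0.58862422 -0.06654558  0.16      ] flange top ctr [ 0.58587615 -0.06992833  0.2371    ]
```

step_arm([
  [0.9,-1.4,-10],
  [0,0,-15],
  [0,0,-12],
  [0,0,-3],
  [0,0,0],
], gripper=[-1,-1,-1,-1,-1], yaw=[0,0,0,0,0])

```text
time: 19.62
tcp_pos: [0.5862, -0.0671, 0.2736]
eef_rot: [3.117, -0.388, -0.003]
force: [-0.9, -0.1, -0.5]
opening: 0.0215
```

Run:
```python
from rel import *
q,e=snap('side')
rel(np.array([.5856,-.0681]))
save('v15',cv2.resize(q[160:230,310:380],None,fx=8,fy=8,interpolation=cv2.INTER_CUBIC))
```

```text
t 19.6667 tcp [ 0.5867 -0.0671  0.2746] hamper rel mm 0.87 1.23 F 0.5 -0.1 -0.2 T [ 0.   -0.01  0.03]
```

View pics/v15.png

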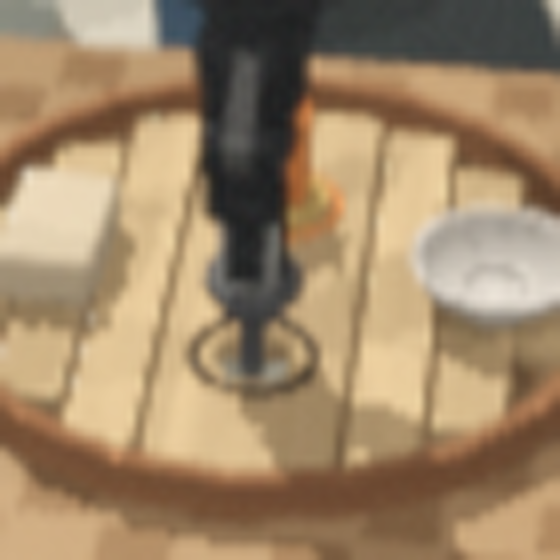

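step_arm([
  [0,-1,-2],
  [0,0,-2],
  [0,0,-2],
  [0,0,-2],
  [0,0,0],
], gripper=[-1,-1,-1,-1,-1], yaw=[0,0,0,0,0])

```text
time: 20.08
tcp_pos: [0.5864, -0.0679, 0.2663]
eef_rot: [-3.117, 0.388, 0.001]
force: [0.2, 1.1, -0.7]
opening: 0.0214
```

step_arm([
  [0,0,-1],
  [0,0,-1],
  [0,0,0],
], gripper=[-1,-1,-1], yaw=[0,0,0])

```text
time: 20.33
tcp_pos: [0.5865, -0.068, 0.2644]
eef_rot: [-3.117, 0.388, 0.0]
force: [-0.2, 0.2, -0.2]
opening: 0.0212
```

step_arm([
  [0,0,-1],
  [0,0,-1],
  [0,0,0],
], gripper=[-1,-1,-1], yaw=[0,0,0])

```text
time: 20.58
tcp_pos: [0.5865, -0.068, 0.2623]
eef_rot: [-3.118, 0.388, 0.001]
force: [-0.6, -0.5, -0.9]
opening: 0.0214
```

step_arm([
  [0,0,-1],
  [0,0,-1],
  [0,0,0],
], gripper=[-1,-1,-1], yaw=[0,0,0])

```text
time: 20.83
tcp_pos: [0.5865, -0.068, 0.2603]
eef_rot: [-3.117, 0.388, 0.001]
force: [-0.0, 0.2, -1.7]
opening: 0.0216
```

step_arm([
  [0,0,-1.5],
  [0,0,-1.5],
  [0,0,0],
], gripper=[-1,-1,-1], yaw=[0,0,0])

```text
time: 21.08
tcp_pos: [0.5864, -0.0679, 0.2572]
eef_rot: [-3.118, 0.388, 0.001]
force: [0.4, -0.3, -1.8]
opening: 0.0213
```

step_arm([
  [0,0,-1.5],
  [0,0,-1.5],
  [0,0,0],
], gripper=[-1,-1,-1], yaw=[0,0,0])

```text
time: 21.33
tcp_pos: [0.5864, -0.068, 0.2542]
eef_rot: [3.118, -0.388, -0.001]
force: [-0.1, -0.4, -1.6]
opening: 0.0216
```

Run:
```python
from rel import *
q,e=snap('side')
rel(np.array([.5856,-.0681]))
save('v16',cv2.resize(q[160:230,310:380],None,fx=8,fy=8,interpolation=cv2.INTER_CUBIC))
```

```text
t 21.3833 tcp [ 0.5865 -0.068   0.2544] hamper rel mm 0.85 0.35 F 1.0 0.3 -1.3 T [-0.02 -0.05  0.03]
```

View pics/v16.png

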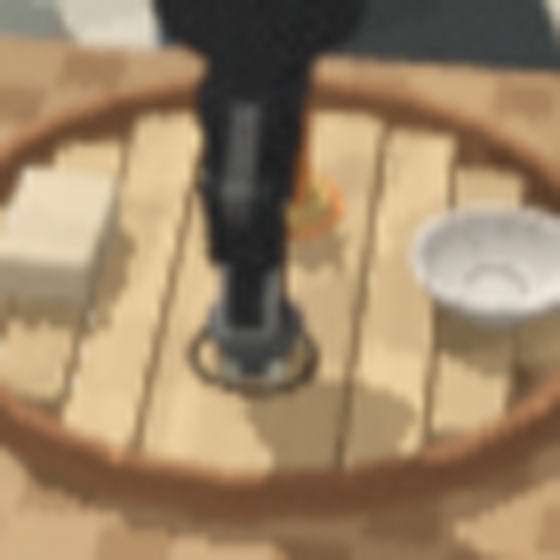

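step_arm([
  [0,0,-1],
  [0,0,-1],
  [0,0,-1],
  [0,0,0],
], gripper=[-1,-1,-1,-1], yaw=[0,0,0,0])

```text
time: 21.72
tcp_pos: [0.5865, -0.068, 0.2513]
eef_rot: [-3.117, 0.388, 0.001]
force: [-0.6, 0.4, -0.9]
opening: 0.0214
```

step_arm([
  [0,0,-1],
  [0,0,-1],
  [0,0,-1],
  [0,0,0],
], gripper=[-1,-1,-1,-1], yaw=[0,0,0,0])

```text
time: 22.05
tcp_pos: [0.5865, -0.068, 0.2483]
eef_rot: [-3.117, 0.388, 0.001]
force: [-0.4, 0.1, -0.5]
opening: 0.0217
```

step_arm([
  [0,0,-1],
  [0,0,-1],
  [0,0,0],
], gripper=[-1,-1,-1], yaw=[0,0,0])

```text
time: 22.3
tcp_pos: [0.5865, -0.0682, 0.2464]
eef_rot: [3.117, -0.388, -0.0]
force: [-0.1, -0.9, -0.5]
opening: 0.0211
```

step_arm([
  [0,0,-1],
  [0,0,-1],
  [0,0,0],
], gripper=[-1,-1,-1], yaw=[0,0,0])

```text
time: 22.55
tcp_pos: [0.5865, -0.0683, 0.2444]
eef_rot: [3.117, -0.388, -0.0]
force: [-0.1, -0.6, -0.9]
opening: 0.0212
```

Collar in. Last couple of millimetres to the flange.

step_arm([
  [0,0,-1],
  [0,0,-1],
  [0,0,0],
], gripper=[-1,-1,-1], yaw=[0,0,0])

```text
time: 22.8
tcp_pos: [0.5865, -0.0683, 0.2424]
eef_rot: [3.117, -0.389, -0.0]
force: [0.1, -2.2, -1.0]
opening: 0.0213
```

step_arm([
  [0,0,-1],
  [0,0,-0.5],
  [0,0,0],
], gripper=[-1,-1,-1], yaw=[0,0,0])

```text
time: 23.05
tcp_pos: [0.5866, -0.0682, 0.2418]
eef_rot: [3.117, -0.389, 0.001]
force: [-1.9, -1.3, 4.2]
opening: 0.0215
```

step_arm([
  [0,0,0],
  [0,0,0],
  [0,0,0],
  [0,0,0],
  [0,0,0],
], gripper=[-0.6,-0.2,0.3,0.6,0.6], yaw=[0,0,0,0,0])

```text
time: 23.47
tcp_pos: [0.5867, -0.0674, 0.2407]
eef_rot: [-3.117, 0.387, 0.0]
force: [-0.0, 0.3, 0.1]
opening: 0.0675
```

step_arm([
  [0,0,2],
  [0,0,10],
  [0,0,25],
  [0,0,35],
  [0,0,35],
], gripper=[0.6,0.6,0.6,0.6,0.6], yaw=[0,0,0,0,0])

```text
time: 23.88
tcp_pos: [0.5862, -0.0679, 0.3494]
eef_rot: [-3.117, 0.388, 0.002]
force: [0.8, 0.0, 0.8]
opening: 0.0682
```

step_arm([
  [-5,-30,0],
  [-10,-38,0],
  [-15,-38,0],
  [-15,-38,0],
  [-15,-38,0],
], gripper=[0.6,0.6,0.6,0.6,0.6], yaw=[0,0,0,0,0])

```text
time: 24.3
tcp_pos: [0.5259, -0.2515, 0.3492]
eef_rot: [3.117, -0.387, 0.003]
force: [0.8, -0.5, -1.0]
opening: 0.0682
```

step_arm([
  [-20,-35,0],
  [-20,-35,0],
  [-20,-35,0],
  [-10,-15,0],
  [0,0,0],
], gripper=[0.6,0.6,0.6,0.6,0.6], yaw=[0,0,0,0,0])

```text
time: 24.72
tcp_pos: [0.4517, -0.3763, 0.3492]
eef_rot: [3.11, -0.406, -0.002]
force: [-0.0, -0.7, 0.3]
opening: 0.0683
```

Run:
```python
from rel import *
rel()
q,e=snap('side');p,d=snap('top')
save('v17s',q); save('v17',cv2.resize(q[160:230,300:390],None,fx=8,fy=8,interpolation=cv2.INTER_CUBIC))
save('v17t',cv2.resize(p[110:250,250:410],None,fx=4,fy=4,interpolation=cv2.INTER_CUBIC))
```

```text
t 24.7167 tcp [ 0.4517 -0.3763  0.3492] hamper rel mm -53.95 -432.31 F 0.1 -0.7 0.3 T [-0.02  0.02 -0.02]
```

View pics/v17.png

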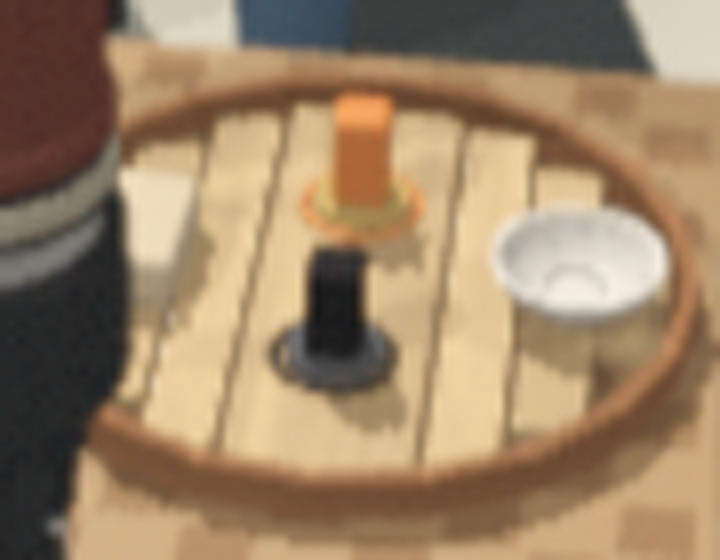

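View pics/v17t.png

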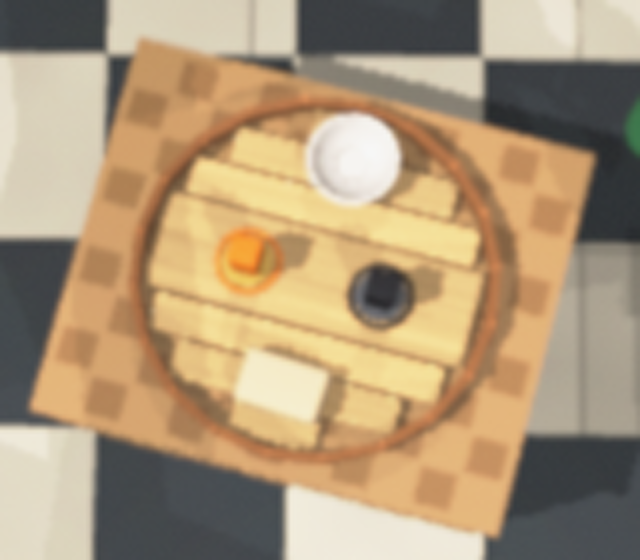

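View pics/v17s.png

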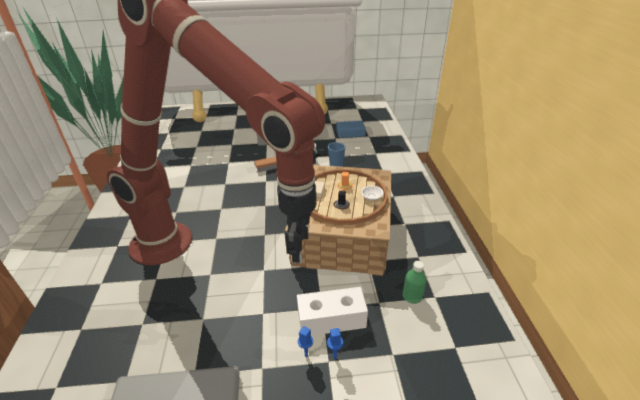

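Both stand upright in their rings (top crop: orange at (248,261), black at (381,295)), and the tray, dish and nail box are where they started. Last I'll check the heights by depth and the tray shift, then hand in.

Run:
```python
from h import *
p,d=load('top');q,e=load('side')
g=lambda s,a,b,k,o:(int(o[0]+a/k),int(o[1]+b/k))
for n,(u,v) in dict(orange=(311,172),black=(345,181)).items():
    print(n,[pt('top',u+i,v+j,d[v+j,u+i]).round(4)[2] for i in(-1,0,1) for j in(-1,0,1)])
for n,(u,v) in dict(orange=(345,174),black=(341,193)).items():
    print(n,'side',[pt('side',u+i,v+j,e[v+j,u+i]).round(4)[2] for i in(-1,0,1) for j in(-1,0,1)])
print(pt('top',328,179,d[179,328]).round(4),'tray top ref', pt('side',343,195,e[195,343]).round(4))
s=read_state();print(s['time'],s['force'].round(2));finish_job()
```

```text
orange [np.float64(0.2052), np.float64(0.2025), np.float64(0.2027), np.float64(0.2044), np.float64(0.2033), np.float64(0.2029), np.float64(0.204), np.float64(0.2082), np.float64(0.207)]
black [np.float64(0.2017), np.float64(0.2053), np.float64(0.205), np.float64(0.2067), np.float64(0.2035), np.float64(0.2043), np.float64(0.2071), np.float64(0.2031), np.float64(0.2028)]
orange side [np.float64(0.2055), np.float64(0.2084), np.float64(0.2072), np.float64(0.2086), np.float64(0.2076), np.float64(0.2076), np.float64(0.2062), np.float64(0.2056), np.float64(0.2067)]
black side [np.float64(0.2062), np.float64(0.2085), np.float64(0.2043), np.float64(0.2053), np.float64(0.2068), np.float64(0.207), np.float64(0.2098), np.float64(0.2068), np.float64(0.2057)]
[ 0.5994 -0.0194  0.1584] tray top ref [ 0.5909 -0.0793  0.2016]
24.8167 [0.06 1.5  0.73]
the job is handed in; nothing more can be done
```

The bamboo tray is fastened: the pin and then the bolt are fully home and upright, flanges flush on the tray. I handed the job in at about 24.8 s.

**Pin:** The nose entered the strip's hole on the first probe. I aimed that probe with a rough estimate of the hole's offset from the top camera. I then drew the strip into line against about 3–4 N and lowered the pin until its flange met the tray. Side loads stayed under 4 N and the down press was about 6 N.

**Bolt:** It went home in the black-ringed hole without any catch, with a final press of about 5 N.

**Last checks:**
- **Height:** From above, both grip tops measure about 204–205 mm above the tiles (205 mm expected). The side camera reads 206–208 mm, which is within calibration and noise.
- **Tray and toiletries:** The tray rings, dish and nail box sit at the same pixels as before the job. The blue look-alikes stand as before. I compared the jar, cup and brush only by eye, because the arm hid part of the last side view.
- **Strip position:** Before the pin was home, the top camera put the strip within about 0.7 mm of true. I did not measure it again, but the bolt's free entry agrees.

**Disagreement:** My camera estimate of the orange hole's x was about 1.5–2 mm off from where the tool had to go. This was probably the pin sitting slightly off-centre in the jaws. I corrected it by feel and from the side view before the pin's cone reached the tray.

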